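# Build up the filter holder on the vacuum manifold

## Task

Build up the steel filter holder on the one open socket of the three-place vacuum manifold, one piece at a time from the bottom: first the head with its rubber stopper fully down in the socket, then the perforated support disc flat in the head's recess, then the funnel, flange down over the disc and standing square on the head, and last the lid on the funnel. Set each piece down gently, do not drop it, and leave the other things on the bench where they are.

Things in the scene. Friction and masses are not known exactly. Their poses are not given: they have to be found in the camera images.
- head_center (a point): Filter head, loose, upright, 38 mm tall: a steel cup 60 mm across, 14 mm high, on a grey rubber stopper 24 mm long, tapering from 38 mm under the cup to 29 mm at its flat end. Recess in the cup's top: 49 mm across, 6 mm deep. About 160 g. Grip the cup. Fully in, the cup's underside rests on the socket's rim. Point: on the axis, 19 mm above the lower end (half-way up); z is up.
- disc_center (a point): Support disc, loose, flat: steel, 46 mm across, 14 mm thick, small dark holes in its top. Side straight from 4 to 11 mm above the underside, tapering to 38 mm across at the underside and 40 mm at the top. Lies in the head's recess with 1.5 mm play all round, standing 8 mm above the head's rim. About 70 g. Point: centre, 7 mm above the underside; z is up.
- funnel_center (a point): Funnel, loose, upright on its flange: open steel tube 50 mm across outside, 44 mm inside, 80 mm tall in all; flange at the bottom 60 mm across, 10 mm high, hollow from below (50 mm across, 10 mm deep) to go over the disc and rest on the head's rim. About 180 g. Point: on the axis, half-way up, 40 mm above the underside; z is up.
- lid_center (a point): Funnel lid, loose, right way up, 28 mm tall: steel plate 56 mm across, 4 mm thick; on it a black knob 18 mm tall, 18 mm across from 7 to 16 mm above the plate, neck 12 mm; below it a spigot 6 mm deep, 40 mm across tapering to 32 mm, that goes into the funnel's mouth until the plate rests on its rim. About 70 g. Point: on the axis, 14 mm above the spigot's underside; z is up.
- socket_mouth (a point): Open socket of the fixed vacuum manifold: a level steel tube 44 mm across, 400 mm long, with three upright sockets 120 mm apart, two closed by grey plugs standing 14 mm above the rim, any one open. Socket 52 mm across outside, 41 mm inside, 26 mm deep, rim 110 mm above the bench; small valve handles lie lower. Point: centre of the mouth, level with the rim; z is up, y along the tube.
- petri: Petri dish with lid, 60 mm across, 15 mm high, clear whitish plastic; a bystander, leave it where it is. The point is at the centre of its underside.
- jar: White plastic jar with screw cap, 47 mm across, 57 mm tall; a bystander, leave it where it is. The point is at the centre of its underside.
- forceps: Steel forceps lying flat, 120 mm long (along x), 20 mm wide, 6 mm high; a bystander, leave it where it is. The point is at its middle, on the bench.
- timer: White bench timer, 65 by 60 mm, 17 mm high, with a grey-green display and three buttons; a bystander, leave it where it is. The point is at the centre of its underside.
- beaker: Empty glass beaker, 54 mm across, 62 mm tall; a bystander, leave it where it is. The point is at the centre of its underside.

How it is judged:
By the outcome, as a careful person would: the job done as asked, in the order asked, and still so for the second after the job is handed in, with the robot touching nothing.
It also fails if it takes over 102 s, if anything falls off the work surface, if the arm or the gripper's body presses on something with over 40 N, if the wrist force passes 120 N, or if a joint passes its speed limit or range.

## Robot

A 6-joint arm with a two-finger parallel gripper is mounted at the origin on the work surface. World frame = base frame: x ahead of the robot, y to its left, z up, the work surface at z = 0. Lengths are in mm, angles in rad, forces in N, time in s.
With the tool pointing down it reaches from about 250 to 775 mm from the base axis. Payload 4 kg.
Tool frame: the origin (TCP) lies at the very end of the fingers, on their centre line; the grasp point (between the pads) lies 19 mm behind it; z points along the fingers, y is the direction in which the jaws open and shut (so a half turn about z gives the same grasp; the last joint's range is limited). The gripper opens to 85 mm and grips with 20 to 120 N. Pads are 22 mm wide; open, the fingers measure 114 mm over their backs; the gripper's body (76 mm by 85 mm) begins 54 mm behind the grasp point. The pads swing forward as they close: fully open they stand 13 mm farther back than shut.
Start: joints at [-1.335, 0.087, 1.371, -0, 1.684, -0.103], TCP at [182.794, -518.756, 191.541] pointing down, gripper open.
Joint ranges: [-3.1, 3.1], [-0.76, 2.03], [0.27, 2.55], [-1.08, 4.22], [0.17, 2.65], [-2.57, 2.57]. Speed limits (rad/s): [2.79, 2.79, 3.14, 3.14, 3.14, 3.14].

## Interface

Orientations are given as a unit quaternion [w, x, y, z].
In Python, from bench import bot, vision, job gives the robot as it stands.
- The arm moves only by the tool apply_moves, never from a script. Its arguments are lists of equal length, an entry for each row: "translation": the shift along the tool's x, y, z in m, a list of three; "twist": the turn, a rotation vector about the tool's x, y, z in rad, a list of three. A call has 1 to 8 rows; each row is the pose to reach, as a shift and turn from the pose commanded when the call began, along the tool's axes at that moment; what a row does not reach only later rows make up. A row lasts 1/12 s, in which the tool goes at most 41.7 mm and 7.16 degrees, less where a joint would pass 70% of its speed; a pose out of reach is approached as far as the arm can. A call with a gripper value outside its range is refused whole. "gripper" is the closure, from 0 (fully open) to 1 (shut), set as the call begins (left out, the last holds). The fingers move at their own pace and stop on an object; the grip force is fixed at half the most. Time passes only in rows, so rows that repeat a pose let the fingers close. It gives the time, the measured TCP pose, the force and the opening at its end, in the units of the state.
- bot.read_state(): the state, without advancing time (a new reading comes with each control period).
- vision.snapshot(name): name is "side" or "top" or "wrist"; returns the picture (420x560x3 uint8, red, green, blue); there is no depth.
- vision.camera_model(name): a dict with "K" (3x3 intrinsics, pixels), "rvec" (rotation vector, rad) and "tvec" (3), from world to camera coordinates, as OpenCV has them; the wrist camera has in their place "tool_from_camera" (4x4, takes a point from camera to tool coordinates, whose origin is the TCP and whose axes are the flange's). Camera axes: x right, y down, z forward; pixel columns grow to the right and rows downward; lengths in mm; the calibration is good to about 2 mm. A picture is of the moment at which its call begins: read the wrist's pose just before it. camera_model takes no time and is no camera call.
- job.finish_job(): hands the job in, once; it reports no verdict.
The state is a dict: "time": time; "joint_positions": joint angles; "qvel": joint speeds; "joint_efforts": joint torques, N m; "ee_pos": TCP position; "ee_rot": TCP orientation; "force": force on the tool from outside, world axes, zero at the start; "wrist_torque": the same for the moment, N m; "finger_gap": finger opening in mm.
Only numpy, scipy, OpenCV 4.12 (cv2) and the standard library are available. Lean on these libraries where they do the work, as an engineer would, in place of code of your own. Each camera call takes 0.05 s, during which the arm holds its last target.

## Working session

There is one attempt and no reset: what is moved stays moved. The work goes in short steps, Python scripts to look and compute and a tool call to move; the robot and the scene stay as the last step left them, time stands still between calls to the robot, and variables do not carry over. Pictures are saved under pics/ and viewed, and the job is handed in when it is done.

Besides the shell and the picture viewer there is one more tool, called after "Call:" as name(argument=value, ...) on one line, values as JSON. apply_moves: Moves the arm, as the interface text tells. Its arguments: {"type":"object","properties":{"translation":{"type":"array","items":{"type":"array","items":{"type":"number"}}},"twist":{"type":"array","items":{"type":"array","items":{"type":"number"}}},"gripper":{"type":"number"}},"required":["translation","twist"]}

```bash
ls; mkdir -p pics
python3 - <<'E'
from bench import bot, vision, job
import cv2
print(bot.read_state())
for n in ["side","top","wrist"]:
    print(n,vision.camera_model(n))
    cv2.imwrite(f"pics/{n}0.png",cv2.cvtColor(vision.snapshot(n),cv2.COLOR_RGB2BGR))
E
```

```text
pics
{'time': 0.0, 'joint_positions': array([-1.33509589e+00,  8.79679835e-02,  1.37230865e+00, -8.46372129e-06,
        1.68360572e+00, -1.03089191e-01]), 'qvel': array([ 2.41095584e-04, -3.17562076e-05,  1.44662944e-03,  8.29371835e-04,
       -9.08120330e-04, -1.22140155e-03]), 'joint_efforts': array([ 6.06771823e-05, -3.51873350e+01, -3.13270032e+01, -3.05720505e-04,
        1.07255767e-02, -7.07870583e-06]), 'ee_pos': array([ 182.64582974, -518.14317772,  190.30455349]), 'ee_rot': array([-1.14205307e-03,  9.85686407e-01,  1.68585278e-01, -8.00504718e-05]), 'force': array([ 1.47050076, -0.68586086,  0.42357274]), 'wrist_torque': array([ 0.00428894,  0.03229603, -0.06492448]), 'finger_gap': 85.42538694016666}
side {'K': array([[471.70032094,   0.        , 281.60946543],
       [  0.        , 471.70032094, 207.16868749],
       [  0.        ,   0.        ,   1.        ]]), 'rvec': array([ 2.32148533, -0.19305441,  0.06702947]), 'tvec': array([-517.15038979,  141.54436365, 1260.87904996])}
top {'K': array([[489.53395396,   0.        , 273.85962139],
       [  0.        , 489.53395396, 216.81300453],
       [  0.        ,   0.        ,   1.        ]]), 'rvec': array([ 2.13409057, -2.15557649,  0.10390552]), 'tvec': array([  32.03968246,  545.31800849, 1192.7625095 ])}
wrist {'K': array([[320.96958025,   0.        , 273.57626451],
       [  0.        , 320.96958025, 208.77092895],
       [  0.        ,   0.        ,   1.        ]]), 'tool_from_camera': array([[ 3.44634452e-05, -9.63719076e-01, -2.66918603e-01,
         6.71054713e+01],
       [ 9.99999758e-01,  2.18777503e-04, -6.60788027e-04,
         9.70910530e-01],
       [ 6.95209812e-04, -2.66918515e-01,  9.63718851e-01,
        -1.81360699e+02],
       [ 0.00000000e+00,  0.00000000e+00,  0.00000000e+00,
         1.00000000e+00]])}
```

View pics/side0.png

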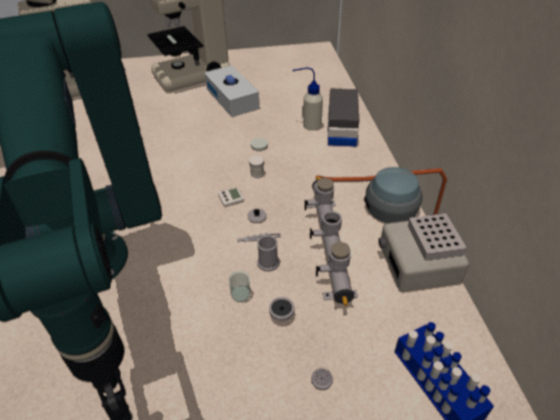

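View pics/top0.png

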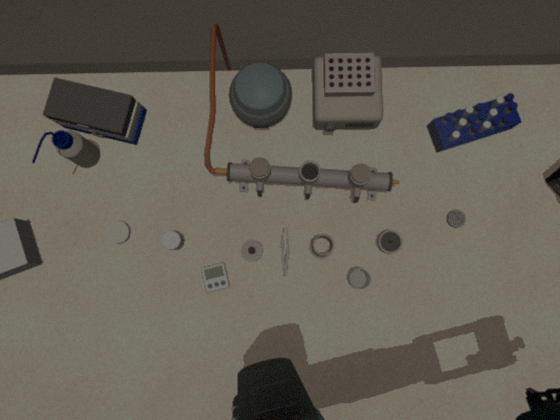

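View pics/wrist0.png

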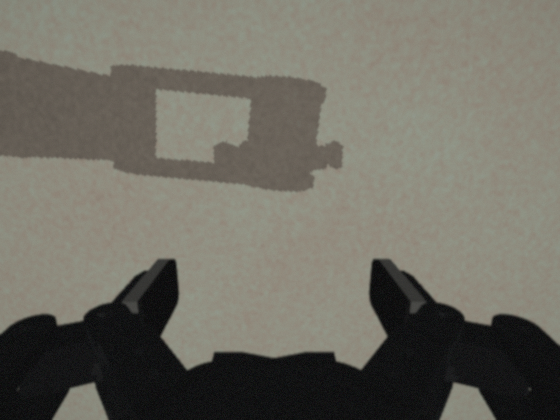

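The side view shows the middle socket open at about (331,218). The top view has the disc at (456,218), head at (389,241), funnel at (320,245), lid at (252,250) and open socket at (310,171). Next I'll zoom in and measure.

```bash
python3 - <<'E'
import cv2
t=cv2.imread("pics/top0.png")[140:300,220:480]
s=cv2.imread("pics/side0.png")[160:400,210:410]
cv2.imwrite("pics/topz.png",cv2.convertScaleAbs(cv2.resize(t,None,fx=3,fy=3,interpolation=cv2.INTER_CUBIC),alpha=1.6))
cv2.imwrite("pics/sidez.png",cv2.convertScaleAbs(cv2.resize(s,None,fx=2.5,fy=2.5,interpolation=cv2.INTER_CUBIC),alpha=1.3))
E
cat > h.py <<'E'
import numpy as np, cv2
from scipy.spatial.transform import Rotation as R
from bench import bot, vision, job
def ray(name,px,pose=None):
    m=vision.camera_model(name)
    d=np.linalg.inv(m["K"])@np.array([px[0],px[1],1.])
    if name=="wrist":
        p,q=pose
        Rw=R.from_quat(np.roll(q,-1)).as_matrix(); T=m["tool_from_camera"]
        return Rw@T[:3,3]+p, Rw@T[:3,:3]@d
    Rm=cv2.Rodrigues(m["rvec"])[0]
    return -Rm.T@m["tvec"], Rm.T@d
def onz(name,px,z,pose=None):
    o,d=ray(name,px,pose); return o+d*(z-o[2])/d[2]
def proj(name,P,pose=None):
    P=np.atleast_2d(np.array(P,float)); m=vision.camera_model(name)
    if name=="wrist":
        p,q=pose
        Rw=R.from_quat(np.roll(q,-1)).as_matrix(); T=m["tool_from_camera"]
        C=((P-p)@Rw-T[:3,3])@T[:3,:3]
    else: C=P@cv2.Rodrigues(m["rvec"])[0].T+m["tvec"]
    u=C@m["K"].T; return u[:,:2]/u[:,2:]
def snap(name,fn):
    s=bot.read_state(); im=vision.snapshot(name)
    cv2.imwrite("pics/"+fn,cv2.cvtColor(im,cv2.COLOR_RGB2BGR)); 
    return (s["ee_pos"],s["ee_rot"]),im
E
python3 - <<'E'
from h import *
for n,px,z in [("disc",(456,218),14),("head",(389.5,240.5),38),("funnel",(320,245),80),("lid",(252,250.5),14),("sock",(310,171),110),("beaker",(358,278),31),("timer",(216,277),17),("forceps",(285,250),3)]:
    print(n,onz("top",px,z).round(1))
E
```

```text
disc [ 539.7 -432.2   14. ]
head [ 482.9 -258.5   38. ]
funnel [470.8 -84.3  80. ]
lid [462.9  83.1  14. ]
sock [644.7 -62.1 110. ]
beaker [ 391.7 -179.4   31. ]
timer [397.1 173.7  17. ]
forceps [ 4.64e+02 -3.00e-01  3.00e+00]
```

View pics/topz.png

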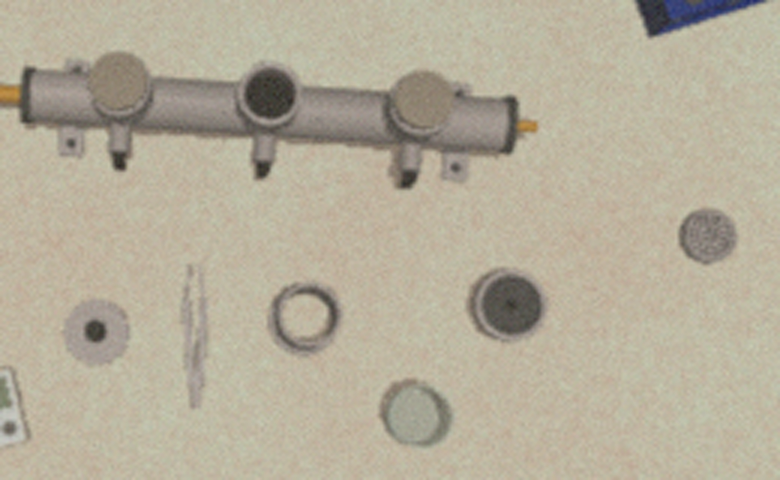

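View pics/sidez.png

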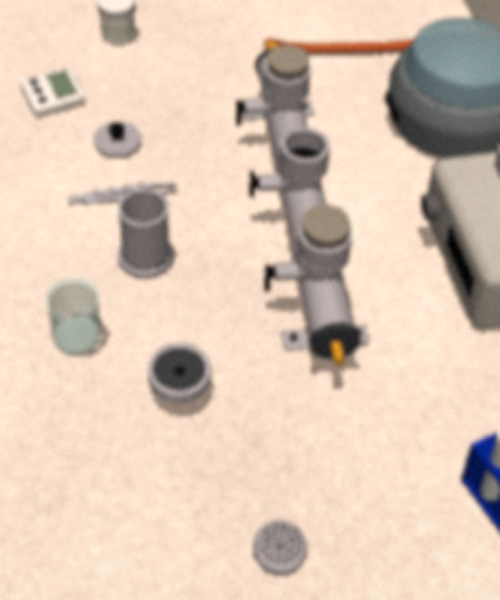

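```bash
cat >> h.py <<'E'
def go(x,y,z,yaw=0.0):
    s=bot.read_state(); p=s["ee_pos"]; Rw=R.from_quat(np.roll(s["ee_rot"],-1))
    yw=R.from_euler('z',yaw)*R.from_quat([1,0,0,0])
    print("t",round(s["time"],2),"at",p.round(1),"gap",round(s["finger_gap"],1),"F",s["force"].round(1))
    print("tr(m)",(Rw.inv().apply(np.array([x,y,z])-p)/1000).round(4),"tw",(Rw.inv()*yw).as_rotvec().round(4))
E
python3 - <<'E'
from h import *
go(645,-62,192)
print(proj("wrist",[[645,-62,110]],(np.array([645,-62,192.]),np.array([0,1.,0,0]))))
E
```

```text
t 0.15 at [ 182.7 -518.3  190.5] gap 86.0 F [ 0.2  0.2 -0.3]
tr(m) [ 0.5877 -0.2767 -0.0009] tw [-1.800e-03  1.000e-04  3.388e-01]
[[272.64327634 202.12619099]]
```

Call:
apply_moves(translation=[[0.588,-0.277,0],[0.588,-0.277,0],[0.588,-0.277,0],[0.588,-0.277,0],[0.588,-0.277,0],[0.588,-0.277,0],[0.588,-0.277,0],[0.588,-0.277,0]], twist=[[0,0,0.339],[0,0,0.339],[0,0,0.339],[0,0,0.339],[0,0,0.339],[0,0,0.339],[0,0,0.339],[0,0,0.339]])

```text
time: 0.82
ee_pos: [417.6, -286.2, 191.3]
ee_rot: [0.0, 1.0, -0.0, -0.0]
force: [1.1, -0.7, 0.9]
finger_gap: 85.5
```

```bash
python3 -c "
from h import *
go(645,-62,192)"
```

```text
t 0.82 at [ 417.6 -286.2  191.3] gap 85.5 F [ 1.1 -0.7  0.9]
tr(m) [ 0.2273 -0.2243 -0.0007] tw [ 0.      0.0001 -0.0004]
```

Call:
apply_moves(translation=[[0.227,-0.224,0],[0.227,-0.224,0],[0.227,-0.224,0],[0.227,-0.224,0],[0.227,-0.224,0],[0.227,-0.224,0],[0.227,-0.224,0],[0.227,-0.224,0]], twist=[[0,0,0],[0,0,0],[0,0,0],[0,0,0],[0,0,0],[0,0,0],[0,0,0],[0,0,0]])

```text
time: 1.48
ee_pos: [645.5, -60.5, 190.4]
ee_rot: [-0.001, 1.0, 0.001, -0.0]
force: [-0.8, 0.1, -0.6]
finger_gap: 85.2
```

```bash
python3 -c "
from h import *
go(645,-62,192)
p,im=snap('wrist','wsock.png')
go(645,-62,192)
print(p)"
```

```text
t 1.48 at [645.5 -60.5 190.4] gap 85.2 F [-0.8  0.1 -0.6]
tr(m) [-0.0005  0.0015 -0.0016] tw [-0.0013  0.0006  0.0026]
t 1.53 at [647.7 -57.2 189.4] gap 85.5 F [ 1.6  2.2 -0.3]
tr(m) [-0.0027  0.0048 -0.0026] tw [-0.0043 -0.0008  0.0065]
(array([645.4705674 , -60.53743187, 190.4143869 ]), array([-6.64704571e-04,  9.99998885e-01,  1.30822338e-03, -2.78571690e-04]))
```

View pics/wsock.png

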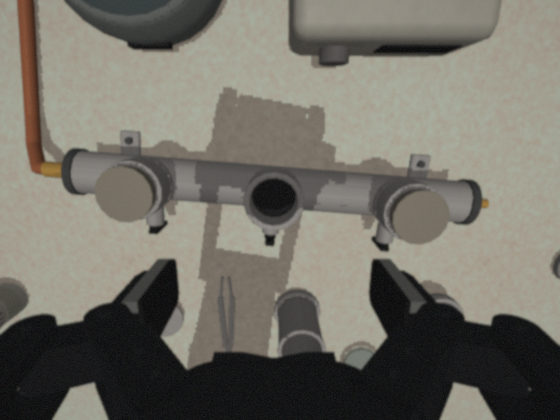

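The wrist view shows the open socket, with its dark mouth at about (274,196) and closed plugs on both sides. The arm was still settling when I took it, so I'll retake it and fit the mouth.

```bash
cat >> h.py <<'E'
def dark_ell(im,c,r,thr=None,inv=True):
    """fit ellipse to largest dark (or bright) blob in ROI"""
    x0,y0=int(c[0]-r),int(c[1]-r)
    g=cv2.GaussianBlur(cv2.cvtColor(im,cv2.COLOR_RGB2GRAY),(3,3),0)[y0:y0+2*r,x0:x0+2*r]
    if thr is None: thr,_=cv2.threshold(g,0,255,cv2.THRESH_OTSU)
    _,b=cv2.threshold(g,thr,255,cv2.THRESH_BINARY_INV if inv else cv2.THRESH_BINARY)
    cs,_=cv2.findContours(b,cv2.RETR_EXTERNAL,cv2.CHAIN_APPROX_NONE)
    c=max(cs,key=cv2.contourArea); h=cv2.convexHull(c)
    (x,y),ax,a=cv2.fitEllipse(h); return (x+x0,y+y0),ax,thr
E
python3 -c "
from h import *
for i in range(2):
  p,im=snap('wrist','wsock%d.png'%i)
  print(p[0].round(1),p[1].round(4),bot.read_state()['qvel'].round(3))
  e=dark_ell(im,(274,197),30);print(e)
  print(onz('wrist',e[0],110,p))
t=cv2.imread('pics/wsock1.png')[150:250,200:350]
cv2.imwrite('pics/z1.png',cv2.resize(t,None,fx=5,fy=5))
"
```

```text
[647.7 -57.2 189.4] [-2.1e-03  1.0e+00  3.2e-03  4.0e-04] [-0.063 -0.046  0.048 -0.054  0.026 -0.027]
((277.3824462890625, 200.69136810302734), (38.810184478759766, 45.63731384277344), 59.0)
[649.95773931 -60.92074702 110.        ]
[645.5 -60.  189.4] [-9.0e-04  1.0e+00  2.7e-03 -9.0e-04] [-0.048 -0.037  0.027 -0.021  0.009 -0.005]
((273.9717445373535, 197.98205947875977), (39.07249069213867, 45.77799606323242), 59.0)
[649.91038471 -61.04774915 110.        ]
```

View pics/z1.png

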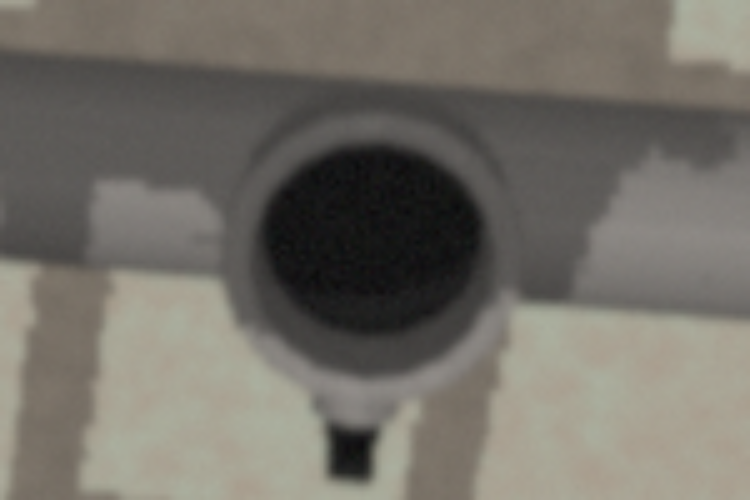

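```bash
python3 -c "
from h import *
p=(np.array([645.5,-60,189.4]),np.array([-9e-4,1,2.7e-3,-9e-4]))
print(onz('wrist',(274,201.5),110,p), onz('top',(309.5,171.8),110))
th=np.linspace(0,2*np.pi,72)
import cv2
for (c) in [(646.8,-61.5)]:
  im=cv2.imread('pics/wsock1.png')
  big=cv2.resize(im[150:250,200:350],None,fx=5,fy=5)
  for r,col in ((20.5,(0,0,255)),(26,(0,255,0))):
    u=proj('wrist',np.c_[c[0]+r*np.cos(th),c[1]+r*np.sin(th),0*th+110],p)
    for a in u: cv2.circle(big,tuple(int(v) for v in ((a-[200,150]+.5)*5)),1,col,-1)
  cv2.imwrite('pics/z2.png',big)
go(483,-258,120)
"
```

```text
[646.85230672 -61.09770061 110.        ] [642.79139224 -60.91201408 110.        ]
t 1.63 at [644.2 -62.2 189.9] gap 85.2 F [-0.2  0.3 -0. ]
tr(m) [-0.1616  0.1953  0.0702] tw [-0.0002  0.0025  0.0031]
```

View pics/z2.png

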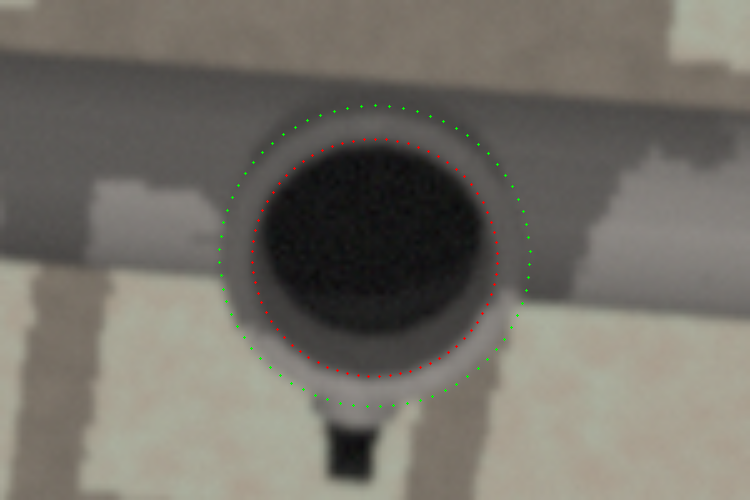

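```bash
cat >> h.py <<'E'
def overlay(fn,out,name,pose,circles,box,f=5):
    """measured circles drawn for a check: (x,y,z,r)"""
    im=cv2.imread('pics/'+fn); x0,x1,y0,y1=box
    big=cv2.resize(im[y0:y1,x0:x1],None,fx=f,fy=f); th=np.linspace(0,2*np.pi,72)
    for x,y,z,r in circles:
        u=proj(name,np.c_[x+r*np.cos(th),y+r*np.sin(th),0*th+z],pose)
        for a in u: cv2.circle(big,tuple(int(v) for v in ((a-[x0,y0]+.5)*f)),1,(0,0,255),-1)
    cv2.imwrite('pics/'+out,big)
E
python3 -c "
from h import *
p,im=snap('wrist','wsock3.png')
print(p[0].round(1))
overlay('wsock3.png','z3.png','wrist',p,[(646.8,-61.2,110,20.5),(646.8,-61.2,110,26)],(200,350,150,250))
"
```

```text
[644.2 -62.2 189.9]
```

View pics/z3.png

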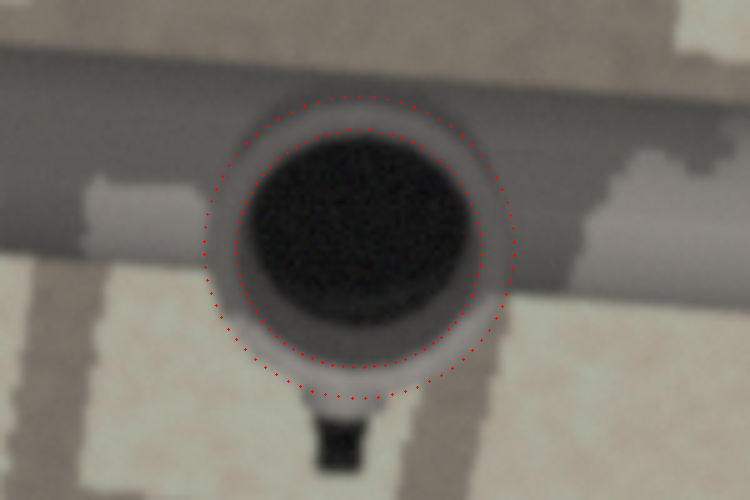

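Call:
apply_moves(translation=[[-0.1616,0.1953,0.0],[-0.1616,0.1953,0.0],[-0.1616,0.1953,0.0],[-0.1616,0.1953,0.07],[-0.1616,0.1953,0.07],[-0.1616,0.1953,0.07],[-0.1616,0.1953,0.07],[-0.1616,0.1953,0.07]], twist=[[0,0,0.002],[0,0,0.002],[0,0,0.002],[0,0,0.002],[0,0,0.002],[0,0,0.002],[0,0,0.002],[0,0,0.002]])

```text
time: 2.35
ee_pos: [476.1, -262.3, 118.4]
ee_rot: [-0.001, 1.0, -0.005, -0.003]
force: [-0.4, 0.7, -1.0]
finger_gap: 85.4
```

Call:
apply_moves(translation=[[0,0,0],[0,0,0],[0,0,0]], twist=[[0,0,0],[0,0,0],[0,0,0]])

```text
time: 2.6
ee_pos: [483.0, -259.2, 123.1]
ee_rot: [0.001, 1.0, -0.001, 0.001]
force: [-0.2, 0.3, 1.1]
finger_gap: 85.3
```

```bash
python3 -c "
from h import *
p,im=snap('wrist','whead.png')
print(p,bot.read_state()['qvel'].round(3))
overlay('whead.png','z4.png','wrist',p,[(482.9,-258.5,38,30),(482.9,-258.5,38,24.5)],(200,350,140,260))
"
```

```text
(array([ 482.98969898, -259.24209337,  123.07059859]), array([ 6.45286110e-04,  9.99998685e-01, -7.97255939e-04,  1.25643187e-03])) [ 0.01   0.005  0.001 -0.001 -0.001 -0.   ]
```

View pics/z4.png

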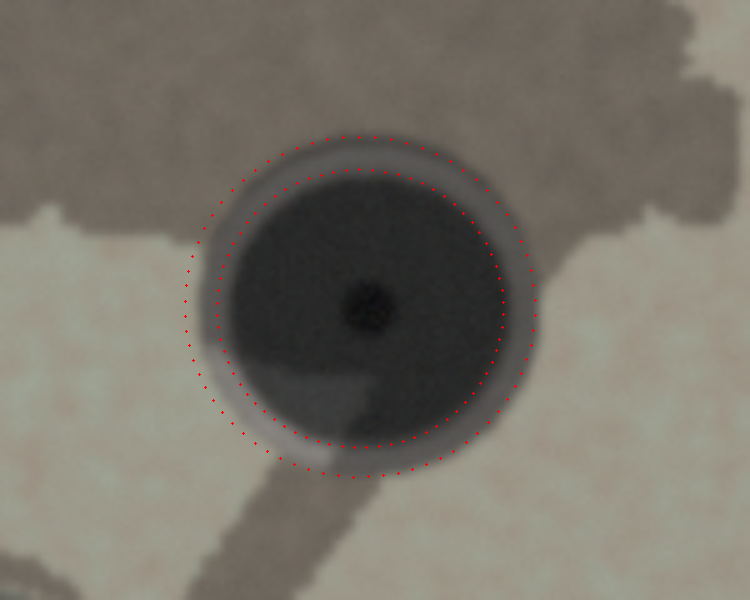

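```bash
python3 -c "
from h import *
p,im=snap('wrist','whead2.png')
print(p,bot.read_state()['ee_pos'])
overlay('whead2.png','z5.png','wrist',p,[(482.9,-260,38,30),(482.9,-260,38,24.5)],(200,350,140,260))
print(onz('side',(281.5,306),38),onz('top',(220+510/3-.3,140+304/3-.3),38))
"
```

```text
(array([ 483.14791995, -259.01425966,  122.95462711]), array([ 6.41032873e-04,  9.99999018e-01, -4.89361033e-04,  1.14571344e-03])) [ 483.15988794 -258.87652013  122.7382354 ]
[ 482.39138356 -257.23965674   38.        ] [ 481.56974043 -258.90955747   38.        ]
```

View pics/z5.png

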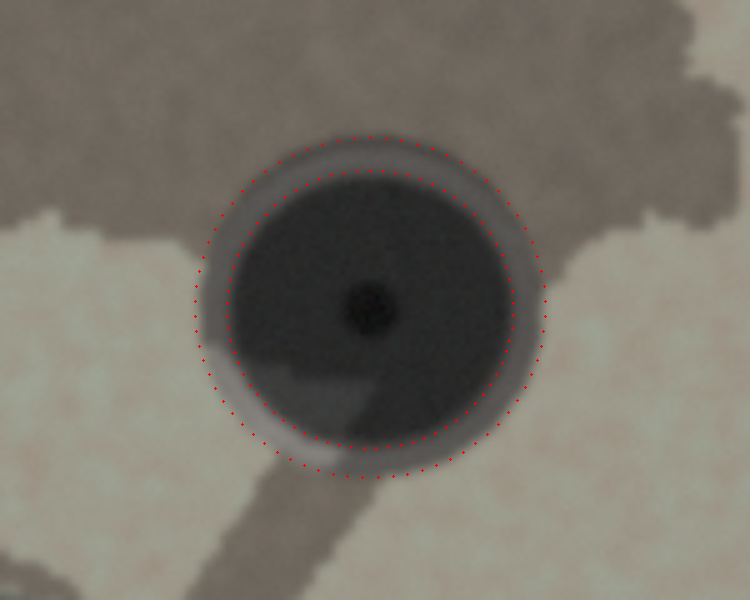

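View pics/whead2.png

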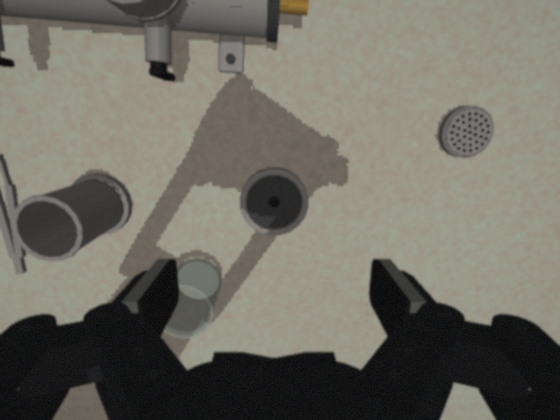

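The head is centred at pixel (274,201) in the wrist view, which gives (483,-260). The overlay circles agree in centre but come out about 3% large. Going down to grasp it.

Call:
apply_moves(translation=[[0,0.001,0.035],[0,0.001,0.07],[0,0.001,0.095],[0,0.001,0.107],[0,0.001,0.11],[0,0.001,0.11],[0,0.001,0.11]], twist=[[0,0,0],[0,0,0],[0,0,0],[0,0,0],[0,0,0],[0,0,0],[0,0,0]])

```text
time: 3.28
ee_pos: [483.7, -261.0, 13.5]
ee_rot: [0.001, 1.0, -0.001, 0.001]
force: [0.7, -0.1, 0.5]
finger_gap: 85.5
```

Call:
apply_moves(translation=[[0,0,0],[0,0,0],[0,0,0],[0,0,0],[0,0,0],[0,0,0]], twist=[[0,0,0],[0,0,0],[0,0,0],[0,0,0],[0,0,0],[0,0,0]], gripper=1.0)

```text
time: 3.78
ee_pos: [482.1, -260.4, 11.7]
ee_rot: [0.0, 1.0, -0.001, 0.0]
force: [-0.1, -0.2, 1.3]
finger_gap: 12.6
```

```bash
python3 -c "
from h import *
p,im=snap('wrist','wh3.png')
go(483,-260,13)
"
```

```text
t 3.83 at [ 482.  -260.4   11.6] gap 4.2 F [ 0.2 -0.9 -0.3]
tr(m) [ 0.001  -0.0004 -0.0014] tw [ 0.0002 -0.0001 -0.0023]
```

View pics/wh3.png

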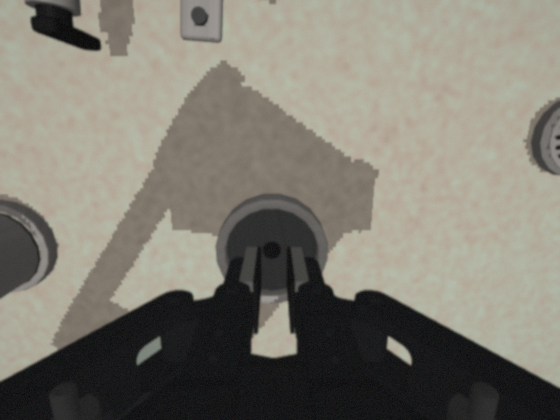

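```bash
python3 -c "
from h import *
p,im=snap('side','s4.png')
cv2.imwrite('pics/s4z.png',cv2.resize(cv2.imread('pics/s4.png')[220:370,190:390],None,fx=4,fy=4,interpolation=cv2.INTER_CUBIC))
print(proj('side',[[482,-260,11.6],[482,-260,38],[482,-260,0],[482,-230,38],[482,-290,38]]), proj('wrist',[[482,-260,11.6],[482,-260,31],[482,-260,38]],p))
"
```

```text
[[281.65521945 313.47017071]
 [281.52377163 307.00303216]
 [281.71163767 316.24590662]
 [279.50456756 296.54455433]
 [283.62364143 317.87931852]] [[271.34383978 236.39321939]
 [271.08536147 248.90798997]
 [270.97791985 254.11000243]]
```

View pics/s4z.png

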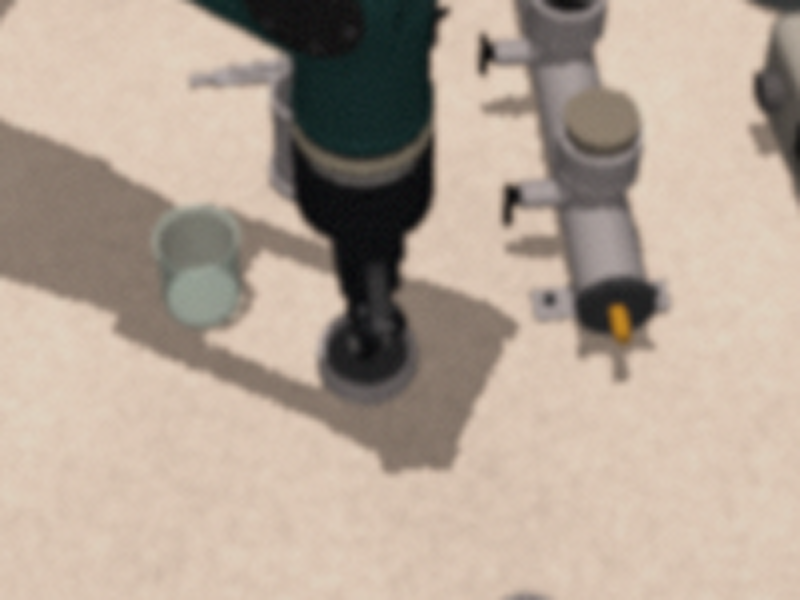

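```bash
python3 -c "
import cv2
t=cv2.imread('pics/wh3.png')[180:320,190:350]
cv2.imwrite('pics/z6.png',cv2.convertScaleAbs(cv2.resize(t,None,fx=5,fy=4.2,interpolation=cv2.INTER_CUBIC),alpha=2.5))
"
```

```text
(no output)
```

View pics/z6.png

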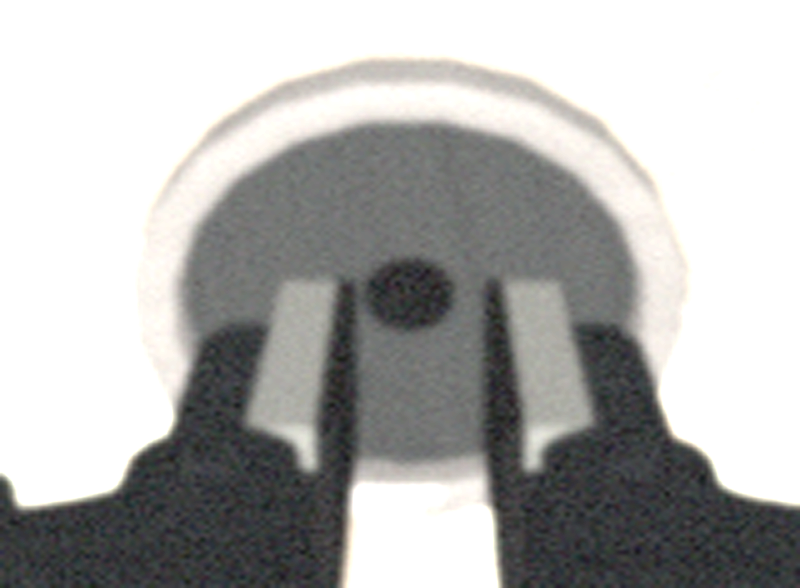

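The wrist view shows the fingers shut inside the cup's recess, with tips at row 247 and the head at (272,250). The finger tips therefore sit about 25 mm above the reported TCP height, so I'll check where they really end by touching bare bench gently.

Call:
apply_moves(translation=[[0,0,-0.035],[0,0.02,-0.045],[-0.01,0.06,-0.045],[-0.01,0.085,-0.03],[-0.01,0.085,0],[-0.01,0.085,0],[-0.01,0.085,0],[-0.01,0.085,0]], twist=[[0,0,0],[0,0,0],[0,0,0],[0,0,0],[0,0,0],[0,0,0],[0,0,0],[0,0,0]])

```text
time: 4.55
ee_pos: [472.0, -344.8, 12.0]
ee_rot: [-0.0, 1.0, -0.001, -0.0]
force: [0.1, 0.6, 1.1]
finger_gap: 0.2
```

```bash
python3 -c "
from h import *
p,im=snap('side','s5.png')
go(473,-345,12)
cv2.imwrite('pics/s5z.png',cv2.resize(cv2.imread('pics/s5.png')[260:410,220:380],None,fx=5,fy=4,interpolation=cv2.INTER_CUBIC))
print(proj('side',[p[0],p[0]+[0,0,25]]))
p,im=snap('wrist','w5.png')
"
```

```text
t 4.6 at [ 472.7 -345.1   12.9] gap -0.1 F [ 0.7 -0.5  0.6]
tr(m) [ 0.0003 -0.0001  0.0009] tw [ 0.0011 -0.0014 -0.0012]
[[283.3160033  345.76563764]
 [283.21165194 339.8144916 ]]
```

View pics/s5z.png

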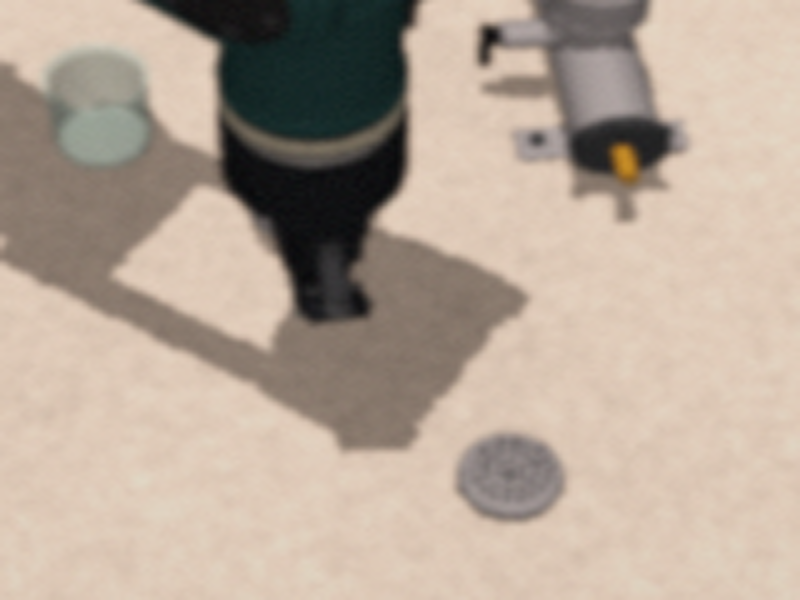

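View pics/w5.png

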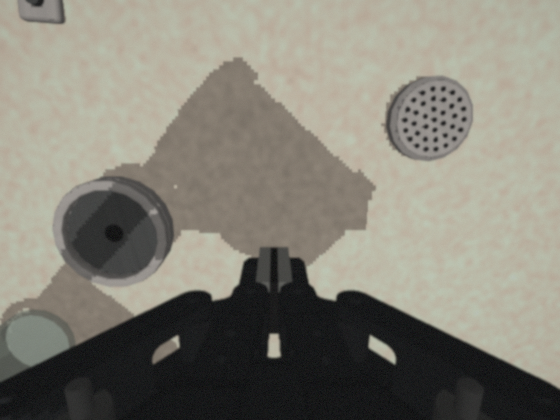

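Side view: the finger tips end at about (287,338), where the reported TCP should project at row 346. That puts them roughly 25–30 mm above the reported TCP. I'll probe downward and watch the force.

Call:
apply_moves(translation=[[0,0,0.006],[0,0,0.012],[0,0,0.012],[0,0,0.012]], twist=[[0,0,0],[0,0,0],[0,0,0],[0,0,0]])

```text
time: 4.98
ee_pos: [471.5, -344.7, -1.0]
ee_rot: [-0.0, 1.0, -0.001, -0.0]
force: [1.1, 0.1, -0.6]
finger_gap: -0.1
```

Call:
apply_moves(translation=[[0,0,0.003],[0,0,0.006],[0,0,0.006]], twist=[[0,0,0],[0,0,0],[0,0,0]])

```text
time: 5.23
ee_pos: [471.5, -345.0, -7.2]
ee_rot: [-0.0, 1.0, -0.001, -0.0]
force: [0.6, 0.6, -0.3]
finger_gap: -0.2
```

```bash
python3 -c "
from h import *
s=bot.read_state();print(s['ee_pos'],s['force'],s['joint_positions'])
p,im=snap('side','s6.png')
cv2.imwrite('pics/s6z.png',cv2.resize(cv2.imread('pics/s6.png')[290:370,240:350],None,fx=7,fy=7,interpolation=cv2.INTER_CUBIC))
"
```

```text
[ 471.45611975 -344.96115412   -7.22837273] [ 0.64517105  0.57735081 -0.26098221] [-7.28687827e-01  2.82322412e-01  1.54989390e+00 -5.49125957e-05
  1.31058920e+00  8.44316547e-01]
```

View pics/s6z.png

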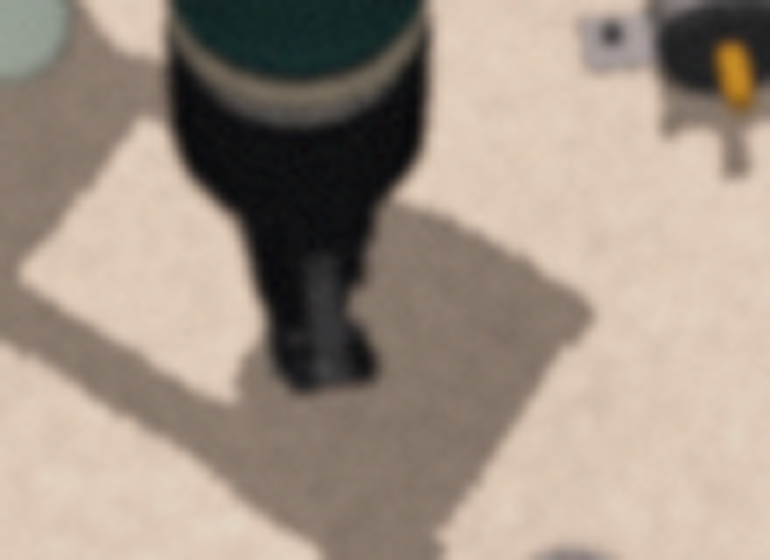

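Call:
apply_moves(translation=[[0,0,0.003],[0,0,0.006],[0,0,0.006]], twist=[[0,0,0],[0,0,0],[0,0,0]])

```text
time: 5.53
ee_pos: [471.4, -345.0, -13.3]
ee_rot: [-0.0, 1.0, -0.001, -0.0]
force: [0.1, 0.2, 0.4]
finger_gap: -0.1
```

Call:
apply_moves(translation=[[0,0,0.002],[0,0,0.004],[0,0,0.004]], twist=[[0,0,0],[0,0,0],[0,0,0]])

```text
time: 5.78
ee_pos: [471.6, -345.1, -17.0]
ee_rot: [-0.0, 1.0, -0.001, -0.0]
force: [0.6, 0.6, 0.1]
finger_gap: -0.1
```

Call:
apply_moves(translation=[[0,0,0.001],[0,0,0.003],[0,0,0.003]], twist=[[0,0,0],[0,0,0],[0,0,0]])

```text
time: 6.03
ee_pos: [471.7, -345.2, -19.8]
ee_rot: [-0.0, 1.0, -0.001, -0.0]
force: [0.0, -0.8, -0.2]
finger_gap: 0.3
```

Call:
apply_moves(translation=[[0,0,0.001],[0,0,0.003],[0,0,0.003]], twist=[[0,0,0],[0,0,0],[0,0,0]])

```text
time: 6.28
ee_pos: [471.6, -345.1, -22.9]
ee_rot: [-0.0, 1.0, -0.001, -0.0]
force: [-0.2, 0.8, 0.5]
finger_gap: -0.0
```

Call:
apply_moves(translation=[[0,0,0.001],[0,0,0.002],[0,0,0.002]], twist=[[0,0,0],[0,0,0],[0,0,0]])

```text
time: 6.53
ee_pos: [471.7, -345.2, -24.7]
ee_rot: [-0.0, 1.0, -0.001, -0.0]
force: [0.4, -0.1, 0.0]
finger_gap: 0.3
```

```bash
python3 -c "
from h import *
p,im=snap('side','s7.png')
cv2.imwrite('pics/s7z.png',cv2.resize(cv2.imread('pics/s7.png')[290:370,240:350],None,fx=7,fy=7,interpolation=cv2.INTER_CUBIC))
"
```

```text
(no output)
```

View pics/s7z.png

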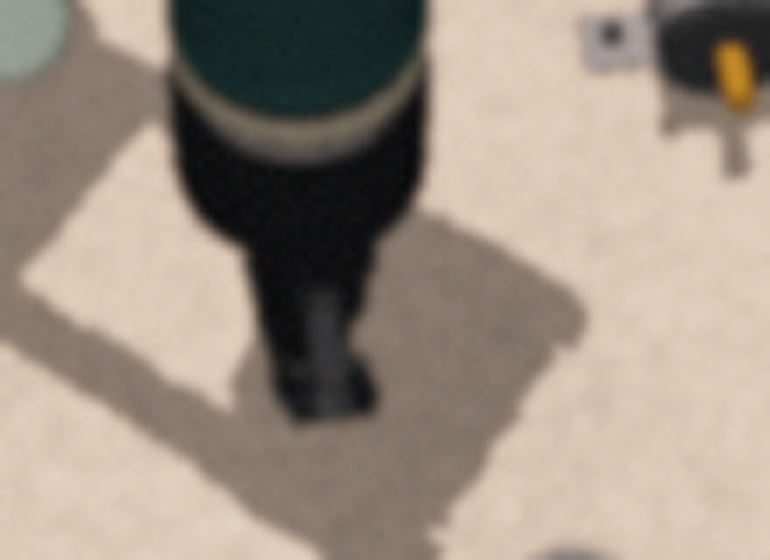

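Call:
apply_moves(translation=[[0,0,0.001],[0,0,0.002],[0,0,0.002]], twist=[[0,0,0],[0,0,0],[0,0,0]])

```text
time: 6.83
ee_pos: [471.7, -345.2, -26.7]
ee_rot: [-0.0, 1.0, -0.001, -0.0]
force: [0.2, 0.2, -0.8]
finger_gap: 0.2
```

Call:
apply_moves(translation=[[0,0,0.001],[0,0,0.002],[0,0,0.002]], twist=[[0,0,0],[0,0,0],[0,0,0]])

```text
time: 7.08
ee_pos: [471.7, -345.2, -28.7]
ee_rot: [-0.0, 1.0, -0.001, -0.0]
force: [-0.4, 0.4, -0.8]
finger_gap: 0.0
```

Call:
apply_moves(translation=[[0,0,0.001],[0,0,0.002],[0,0,0.002]], twist=[[0,0,0],[0,0,0],[0,0,0]])

```text
time: 7.33
ee_pos: [471.7, -345.2, -30.7]
ee_rot: [-0.0, 1.0, -0.001, -0.0]
force: [0.0, -0.8, 0.3]
finger_gap: -0.1
```

Call:
apply_moves(translation=[[0,0,0.001],[0,0,0.002],[0,0,0.002]], twist=[[0,0,0],[0,0,0],[0,0,0]])

```text
time: 7.58
ee_pos: [471.7, -345.2, -32.7]
ee_rot: [-0.0, 1.0, -0.001, -0.0]
force: [-0.5, 0.6, 0.3]
finger_gap: -0.0
```

Call:
apply_moves(translation=[[0,0,0.001],[0,0,0.002],[0,0,0.002]], twist=[[0,0,0],[0,0,0],[0,0,0]])

```text
time: 7.83
ee_pos: [471.7, -345.2, -34.7]
ee_rot: [-0.0, 1.0, -0.001, -0.0]
force: [-0.2, 0.3, -0.3]
finger_gap: -0.2
```

Call:
apply_moves(translation=[[0,0,0.001],[0,0,0.002],[0,0,0.002]], twist=[[0,0,0],[0,0,0],[0,0,0]])

```text
time: 8.08
ee_pos: [471.7, -345.2, -36.7]
ee_rot: [-0.0, 1.0, -0.001, -0.0]
force: [0.5, 0.8, 0.3]
finger_gap: -0.1
```

```bash
python3 -c "
from h import *
p,im=snap('side','s8.png')
cv2.imwrite('pics/s8z.png',cv2.resize(cv2.imread('pics/s8.png')[290:370,240:350],None,fx=7,fy=7,interpolation=cv2.INTER_CUBIC))
p,im=snap('wrist','w8.png')
"
```

```text
(no output)
```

View pics/s8z.png

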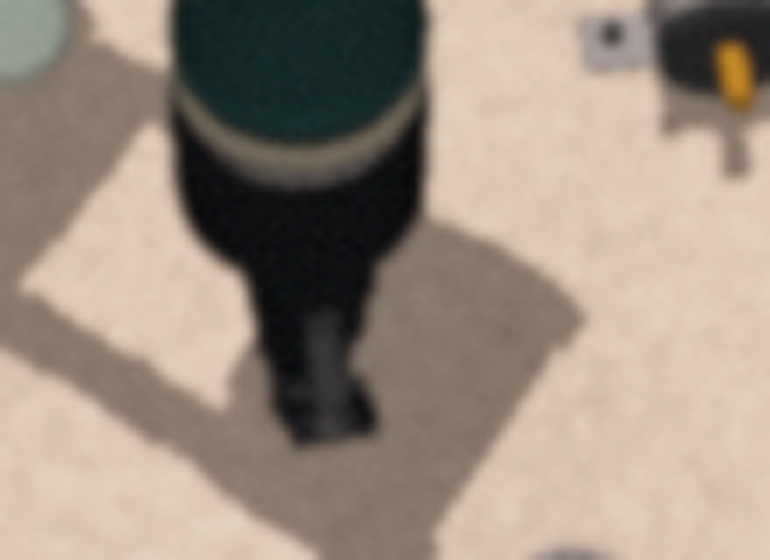

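View pics/w8.png

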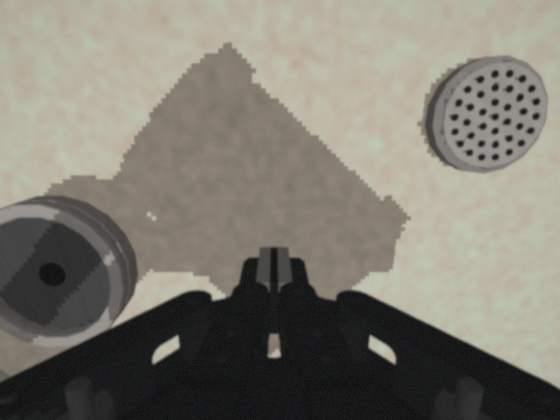

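No contact yet. The wrist view's geometry puts the tips roughly 45–50 mm behind the reported TCP, so I'll keep probing.

Call:
apply_moves(translation=[[0,0,0.002],[0,0,0.004],[0,0,0.004]], twist=[[0,0,0],[0,0,0],[0,0,0]])

```text
time: 8.43
ee_pos: [472.2, -345.6, -39.7]
ee_rot: [0.0, 1.0, -0.001, 0.0]
force: [-1.0, -0.3, 4.7]
finger_gap: 0.2
```

Call:
apply_moves(translation=[[0,0,0.001],[0,0,0.002],[0,0,0.002]], twist=[[0,0,0],[0,0,0],[0,0,0]])

```text
time: 8.68
ee_pos: [472.2, -345.7, -39.7]
ee_rot: [0.0, 1.0, -0.001, 0.0]
force: [-4.2, 2.7, 12.7]
finger_gap: 0.1
```

Call:
apply_moves(translation=[[0,0,0.001],[0,0,0.002],[0,0,0.002]], twist=[[0,0,0],[0,0,0],[0,0,0]])

```text
time: 8.93
ee_pos: [472.2, -345.7, -39.8]
ee_rot: [0.001, 1.0, -0.001, 0.0]
force: [-6.9, 5.8, 21.3]
finger_gap: -0.1
```

Contact came at a reported z of −39.7 mm, with the force rising 4→21 N. The shut finger tips are therefore 40 mm above the reported TCP, and I'll use that offset from here on. Going back to the head.

Call:
apply_moves(translation=[[0,0,-0.04],[0,0,-0.08],[0.011,-0.04,-0.11],[0.011,-0.08,-0.125],[0.011,-0.085,-0.125],[0.011,-0.085,-0.125],[0.011,-0.085,-0.125],[0.011,-0.085,-0.125]], twist=[[0,0,0],[0,0,0],[0,0,0],[0,0,0],[0,0,0],[0,0,0],[0,0,0],[0,0,0]], gripper=0.0)

```text
time: 9.6
ee_pos: [482.2, -260.7, 79.0]
ee_rot: [-0.0, 1.0, -0.001, -0.001]
force: [-0.6, 0.5, 0.1]
finger_gap: 85.7
```

```bash
python3 -c "
from h import *
p,im=snap('wrist','w9.png')
p,im=snap('wrist','w9.png')
go(483,-260,80)
overlay('w9.png','z9.png','wrist',p,[(483,-260,38,30),(483,-260,38,24.5)],(200,350,140,260))
"
```

```text
t 9.7 at [ 482.1 -261.    78.8] gap 85.4 F [-0.1 -0.3  0.7]
tr(m) [ 0.0009 -0.001  -0.0012] tw [-0.001   0.0025 -0.0035]
```

View pics/z9.png

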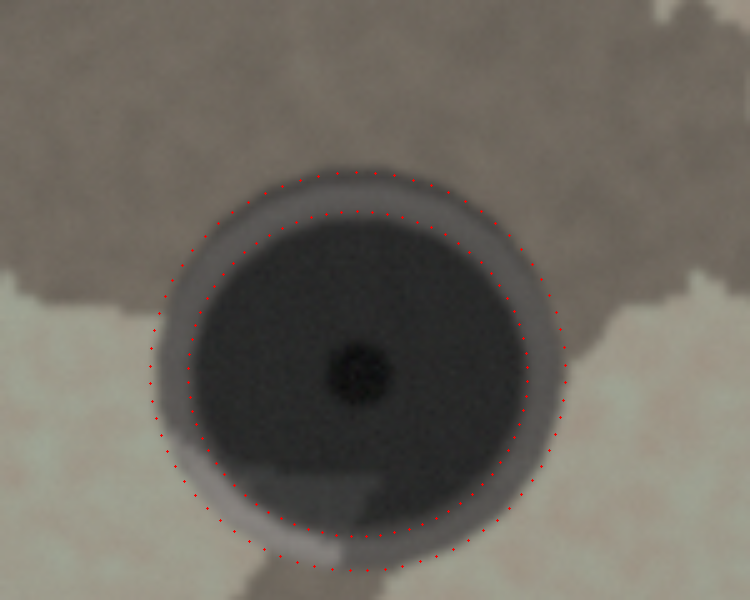

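Call:
apply_moves(translation=[[0.001,-0.001,0.035],[0.001,-0.001,0.07],[0.001,-0.001,0.095],[0.001,-0.001,0.105],[0.001,-0.001,0.107],[0.001,-0.001,0.107]], twist=[[0,0,0],[0,0,0],[0,0,0],[0,0,0],[0,0,0],[0,0,0]])

```text
time: 10.2
ee_pos: [483.7, -259.8, -27.1]
ee_rot: [-0.0, 1.0, -0.002, -0.001]
force: [0.8, -0.2, 0.0]
finger_gap: 85.3
```

Call:
apply_moves(translation=[[0,0,0],[0,0,0],[0,0,0],[0,0,0],[0,0,0]], twist=[[0,0,0],[0,0,0],[0,0,0],[0,0,0],[0,0,0]], gripper=1.0)

```text
time: 10.62
ee_pos: [486.2, -260.7, -23.5]
ee_rot: [0.002, 1.0, -0.001, 0.002]
force: [-0.7, -0.2, 6.6]
finger_gap: 57.8
```

```bash
python3 -c "
from h import *
p,im=snap('wrist','w10.png')
go(646.8,-61.2,123)
"
```

```text
t 10.67 at [ 486.1 -260.7  -23.5] gap 57.8 F [-0.9 -0.8  5.8]
tr(m) [ 0.161  -0.1993 -0.1464] tw [ 0.0034 -0.0049 -0.0021]
```

View pics/w10.png

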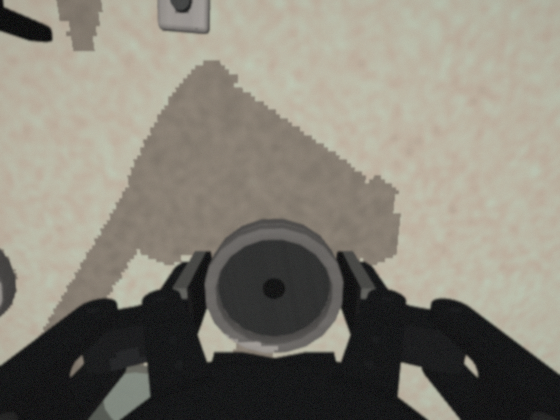

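Head gripped: the cup is between the pads, centred at (274,285), with a gap of 57.8 mm. Next I'll compute the cup's place in the hand and lift it.

```bash
python3 -c "
from h import *
s=bot.read_state();p=(s['ee_pos'],s['ee_rot'])
for zz in (38,):
  print(onz('wrist',(274.3,285),zz,p))
overlay('w10.png','z10.png','wrist',p,[(483.7,-260.7,38,30),(483.7,-260.7,38,24.5)],(190,350,200,360),4)
"
```

```text
[ 487.2435936  -261.77802394   38.        ]
```

Call:
apply_moves(translation=[[0,0,-0.01],[0,0,-0.03],[0,0,-0.06],[0,0,-0.06],[0,0,-0.06]], twist=[[0,0,0],[0,0,0],[0,0,0],[0,0,0],[0,0,0]])

```text
time: 11.08
ee_pos: [485.6, -260.3, 36.3]
ee_rot: [0.002, 1.0, -0.001, 0.002]
force: [-0.7, 0.2, -2.4]
finger_gap: 57.7
```

```bash
python3 -c "
from h import *
p,im=snap('wrist','w11.png');print(p)
go(646.8,-61.2,122)
p,im=snap('side','s11.png')
cv2.imwrite('pics/s11z.png',cv2.resize(cv2.imread('pics/s11.png')[230:360,220:380],None,fx=5,fy=4,interpolation=cv2.INTER_CUBIC))
"
```

```text
(array([ 485.58690619, -260.3411644 ,   36.3164552 ]), array([ 0.00158973,  0.99999566, -0.00104652,  0.0022505 ]))
t 11.13 at [ 484.3 -259.5   34.3] gap 57.6 F [ 0.1 -0.3 -1.4]
tr(m) [ 0.1622 -0.1985 -0.0877] tw [ 0.0009 -0.0011 -0.0021]
```

View pics/z10.png

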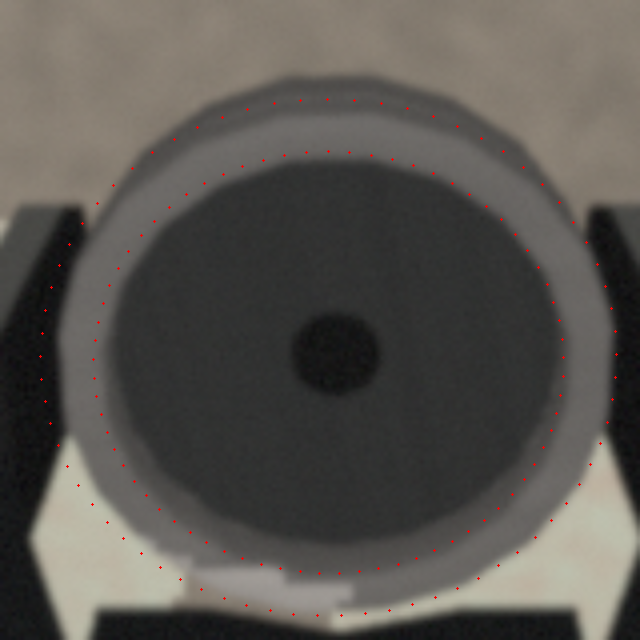

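View pics/w11.png

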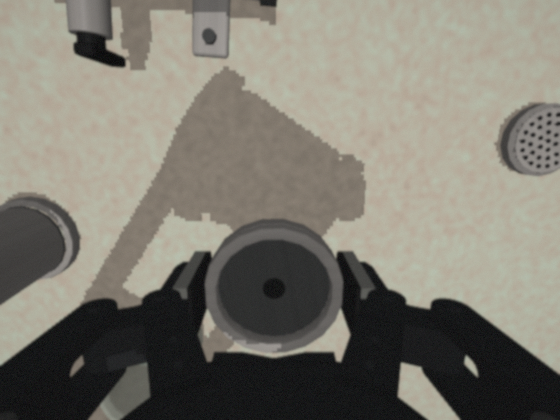

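View pics/s11z.png

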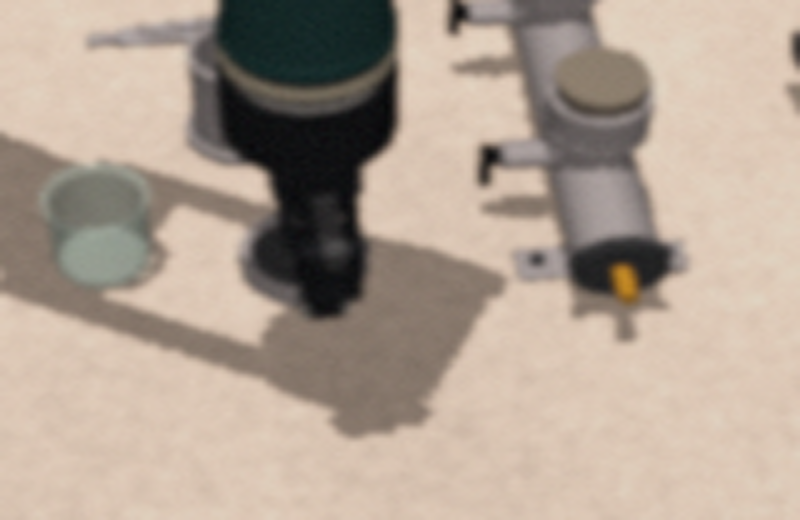

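The head lifted without tilting: the cup stayed at (274,285) in the wrist picture. The wrist force of about −1.5 N matches its weight. Carrying it over the socket.

Call:
apply_moves(translation=[[0,0,-0.04],[0.02,-0.02,-0.074],[0.165,-0.199,-0.074],[0.165,-0.199,-0.074],[0.165,-0.199,-0.074],[0.165,-0.199,-0.074],[0.165,-0.199,-0.074],[0.165,-0.199,-0.074]], twist=[[0,0,-0.002],[0,0,-0.002],[0,0,-0.002],[0,0,-0.002],[0,0,-0.002],[0,0,-0.002],[0,0,-0.002],[0,0,-0.002]])

```text
time: 11.85
ee_pos: [650.3, -56.2, 104.7]
ee_rot: [-0.001, 1.0, 0.002, -0.002]
force: [-0.5, -0.3, -1.6]
finger_gap: 57.7
```

Call:
apply_moves(translation=[[0,0,0],[0,0,0],[0,0,0],[0,0,0],[0,0,0]], twist=[[0,0,0],[0,0,0],[0,0,0],[0,0,0],[0,0,0]])

```text
time: 12.27
ee_pos: [648.6, -62.0, 107.1]
ee_rot: [0.0, 1.0, -0.001, -0.001]
force: [-0.5, 0.9, -1.1]
finger_gap: 57.6
```

```bash
python3 -c "
from h import *
go(649.5,-60.1,106)
for n in ('side','top'):
  snap(n,n+'12.png')
a=cv2.resize(cv2.imread('pics/side12.png')[160:280,280:400],None,fx=4,fy=4,interpolation=cv2.INTER_CUBIC)
b=cv2.resize(cv2.imread('pics/top12.png')[110:230,250:370],None,fx=3,fy=4,interpolation=cv2.INTER_CUBIC)
cv2.imwrite('pics/c12.png',np.hstack([a,b])[:, :800])
"
```

```text
t 12.27 at [648.6 -62.  107.1] gap 57.6 F [-0.5  0.9 -1.1]
tr(m) [ 0.0009 -0.0019  0.0011] tw [ 0.0002  0.0011 -0.0021]
```

View pics/c12.png

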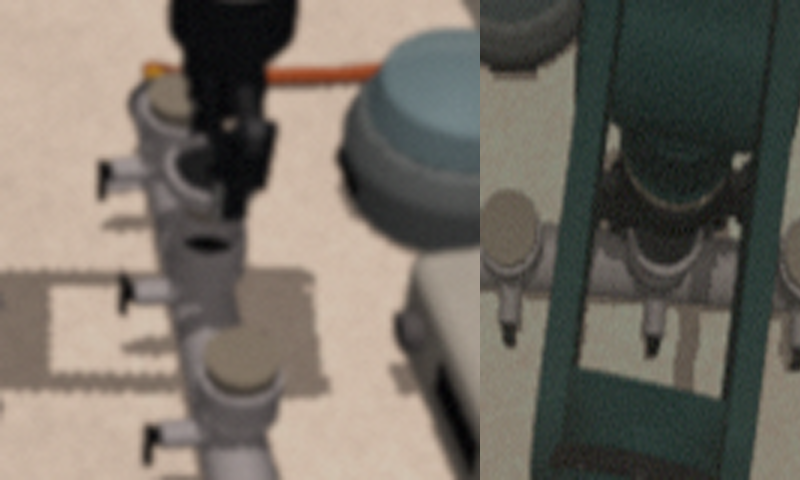

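```bash
python3 -c "
from h import *
print(proj('side',[[645,-61,168.5],[645,-91,168.5],[615,-61,168.5],[649,-94,152],[649,-102,152],[660,-94,152],[668,-94,152],[645,-61,110]]))
print(proj('top',[[645,-61,168.5],[645,-61,110],[649,-94,152],[649,-28,152]]))
print(onz('side',(280+205/4,160+243/4),110))
a=cv2.resize(cv2.imread('pics/side12.png')[180:240,310:370],None,fx=9,fy=9,interpolation=cv2.INTER_CUBIC)
cv2.imwrite('pics/c13.png',cv2.convertScaleAbs(a,alpha=1.8))
"
```

```text
[[332.87044441 200.73929032]
 [335.80314515 208.95301487]
 [321.05449755 202.1570861 ]
 [337.23387897 214.4479936 ]
 [338.0350418  216.69925165]
 [341.58984045 213.91069144]
 [344.75219168 213.52061954]
 [331.43520093 217.49678884]]
[[310.68244489 165.27365766]
 [309.52102687 170.88652246]
 [324.76229541 164.9956813 ]
 [295.88418242 165.41122838]]
[641.75527495 -72.40807397 110.        ]
```

View pics/c13.png

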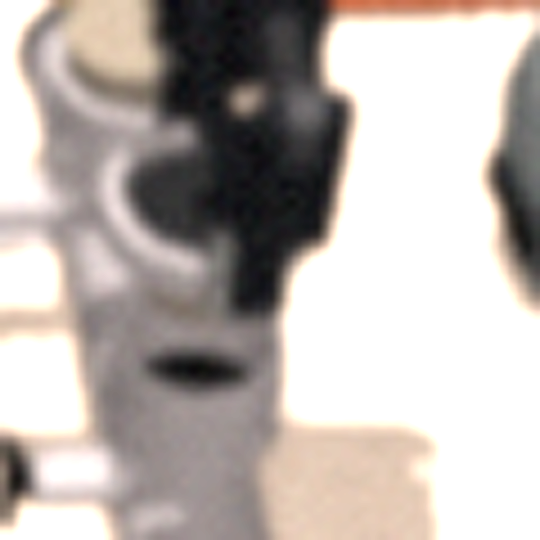

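The side view shows the held cup's left edge at (322,200), against a prediction of (321,202). The near part of the socket mouth is at (332,221), directly below it. Now lowering.

Call:
apply_moves(translation=[[0.001,-0.002,0.006],[0.001,-0.002,0.014],[0.001,-0.002,0.022],[0.001,-0.002,0.028],[0.001,-0.002,0.032],[0.001,-0.002,0.032],[0.001,-0.002,0.032]], twist=[[0,0,0],[0,0,0],[0,0,0],[0,0,0],[0,0,0],[0,0,0],[0,0,0]])

```text
time: 12.95
ee_pos: [650.2, -58.6, 74.8]
ee_rot: [-0.0, 1.0, -0.0, -0.001]
force: [0.2, 0.7, 0.2]
finger_gap: 57.6
```

Call:
apply_moves(translation=[[0,0,0.002],[0,0,0.004],[0,0,0.006],[0,0,0.007],[0,0,0.007]], twist=[[0,0,0],[0,0,0],[0,0,0],[0,0,0],[0,0,0]])

```text
time: 13.37
ee_pos: [650.3, -58.7, 68.2]
ee_rot: [0.0, 1.0, -0.0, -0.0]
force: [0.9, -0.5, -1.9]
finger_gap: 57.7
```

Call:
apply_moves(translation=[[-0.0005,0.001,0.001],[-0.0005,0.001,0.002],[-0.0005,0.001,0.003],[-0.0005,0.001,0.003]], twist=[[0,0,0],[0,0,0],[0,0,0],[0,0,0]])

```text
time: 13.7
ee_pos: [649.8, -59.7, 65.2]
ee_rot: [0.0, 1.0, -0.0, -0.0]
force: [-0.4, 0.6, -1.6]
finger_gap: 58.1
```

Call:
apply_moves(translation=[[0,0,0.001],[0,0,0.002],[0,0,0.003],[0,0,0.003]], twist=[[0,0,0],[0,0,0],[0,0,0],[0,0,0]])

```text
time: 14.03
ee_pos: [650.0, -59.7, 62.7]
ee_rot: [0.0, 1.0, -0.0, 0.0]
force: [-0.5, -1.2, -1.1]
finger_gap: 58.1
```

Call:
apply_moves(translation=[[0,0,0.001],[0,0,0.002],[0,0,0.002]], twist=[[0,0,0],[0,0,0],[0,0,0]])

```text
time: 14.28
ee_pos: [650.1, -59.7, 62.6]
ee_rot: [0.0, 1.0, -0.0, 0.001]
force: [-3.6, 1.1, 5.9]
finger_gap: 57.7
```

Force appeared at z = 62.6, which is the predicted seating height of 62.5. Releasing and lifting clear.

Call:
apply_moves(translation=[[0,0,0],[0,0,0],[0,0,0],[0,0,-0.001]], twist=[[0,0,0],[0,0,0],[0,0,0],[0,0,0]], gripper=0.0)

```text
time: 14.62
ee_pos: [649.8, -59.7, 60.9]
ee_rot: [-0.0, 1.0, -0.0, -0.0]
force: [-0.2, 0.0, -0.5]
finger_gap: 86.0
```

Call:
apply_moves(translation=[[0,0,-0.02],[0,0,-0.05],[0,0,-0.09],[0,0,-0.112],[0,0,-0.112],[0,0,-0.112],[0,0,-0.112],[0,0,-0.112]], twist=[[0,0,0],[0,0,0],[0,0,0],[0,0,0],[0,0,0],[0,0,0],[0,0,0],[0,0,0]])

```text
time: 15.28
ee_pos: [648.9, -59.5, 170.9]
ee_rot: [-0.0, 1.0, -0.0, -0.002]
force: [-0.6, -0.4, -0.4]
finger_gap: 85.4
```

```bash
python3 -c "
from h import *
p,im=snap('wrist','w14.png')
go(540,-432,60)
overlay('w14.png','z14.png','wrist',p,[(646.8,-61.2,124,30),(646.8,-61.2,124,24.5)],(200,350,140,260))
snap('side','s14.png')
a=cv2.resize(cv2.imread('pics/s14.png')[160:260,280:380],None,fx=6,fy=6,interpolation=cv2.INTER_CUBIC)
cv2.imwrite('pics/s14z.png',a)
"
```

```text
t 15.33 at [648.9 -59.5 170.8] gap 85.3 F [-0.5 -0.1  0.4]
tr(m) [-0.1083  0.3726  0.111 ] tw [-0.0007  0.0045 -0.0002]
```

View pics/z14.png

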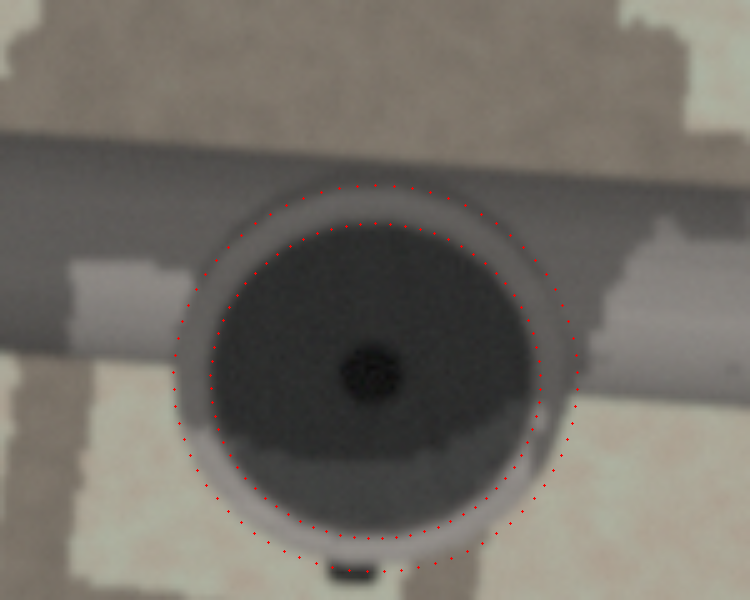

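View pics/s14z.png

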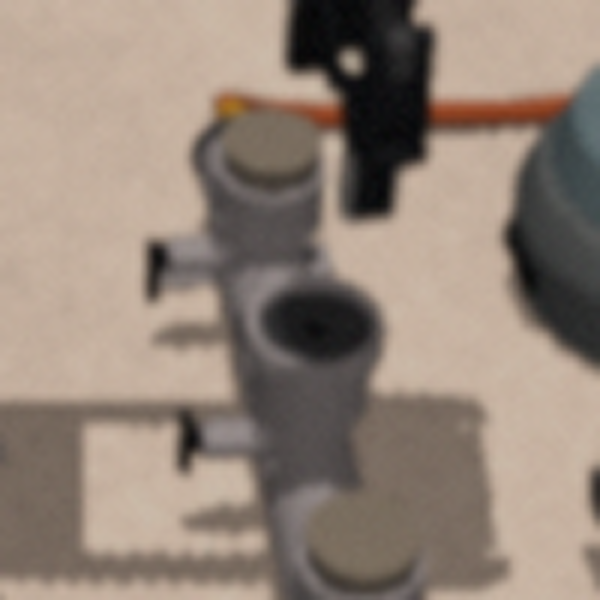

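Wrist and side views show the head flush on the socket and level. Its ring is centred at about (274,215) in the wrist view, giving (647.3,−60.6). On to the disc.

Call:
apply_moves(translation=[[-0.108,0.373,0],[-0.108,0.373,0],[-0.108,0.373,0],[-0.108,0.373,0],[-0.108,0.373,0],[-0.108,0.373,0.04],[-0.108,0.373,0.08],[-0.108,0.373,0.11]], twist=[[0,0.004,0],[0,0.004,0],[0,0.004,0],[0,0.004,0],[0,0.004,0],[0,0.004,0],[0,0.004,0],[0,0.004,0]])

```text
time: 16.05
ee_pos: [561.1, -369.1, 120.7]
ee_rot: [0.002, 1.0, -0.001, 0.004]
force: [1.3, -0.4, 0.8]
finger_gap: 85.5
```

```bash
python3 -c "
from h import *
go(540,-432,61)"
```

```text
t 16.05 at [ 561.1 -369.1  120.7] gap 85.5 F [ 1.3 -0.4  0.8]
tr(m) [-0.0214  0.0627  0.0598] tw [ 0.0033 -0.0072 -0.0016]
```

Call:
apply_moves(translation=[[-0.02,0.06,0.03],[-0.021,0.061,0.058],[-0.021,0.061,0.058],[-0.021,0.061,0.058],[-0.021,0.061,0.058],[-0.021,0.061,0.058],[-0.021,0.061,0.058]], twist=[[0,0,0],[0,0,0],[0,0,0],[0,0,0],[0,0,0],[0,0,0],[0,0,0]])

```text
time: 16.63
ee_pos: [542.5, -426.1, 64.3]
ee_rot: [0.001, 1.0, 0.001, 0.004]
force: [0.8, 0.5, 0.5]
finger_gap: 85.3
```

```bash
python3 -c "
from h import *
p,im=snap('wrist','w15.png')
go(540,-432,61)
print(p,bot.read_state()['qvel'].round(3))
overlay('w15.png','z15.png','wrist',p,[(540,-432,14,20),(540,-432,11,23)],(200,350,140,260))
"
```

```text
t 16.68 at [ 542.4 -426.2   64.2] gap 85.4 F [ 0.  -0.8  0.9]
tr(m) [-0.0024  0.0058  0.0032] tw [ 0.0028 -0.0073  0.002 ]
(array([ 542.51698625, -426.13976425,   64.26288796]), array([0.00137062, 0.99999162, 0.00100373, 0.003725  ])) [-0.003  0.     0.004 -0.001 -0.    -0.002]
```

View pics/z15.png

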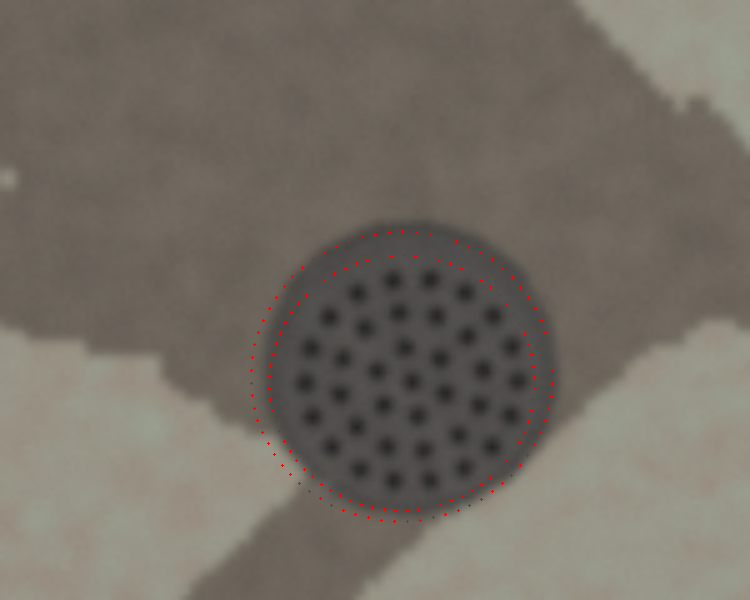

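The disc's top is centred at about (282,216) in the wrist view, giving (540.2,−433.2). Correcting the small tilt and going to a pre-grasp height.

Call:
apply_moves(translation=[[-0.002,0.006,0.03],[-0.002,0.006,0.06],[-0.002,0.006,0.08],[-0.002,0.006,0.08],[-0.002,0.006,0.08],[-0.002,0.006,0.08],[-0.002,0.006,0.08]], twist=[[0.001,-0.003,0.001],[0.003,-0.007,0.002],[0.003,-0.007,0.002],[0.003,-0.007,0.002],[0.003,-0.007,0.002],[0.003,-0.007,0.002],[0.003,-0.007,0.002]])

```text
time: 17.27
ee_pos: [540.7, -433.9, -15.0]
ee_rot: [0.001, 1.0, -0.001, 0.001]
force: [-0.0, 0.4, 0.2]
finger_gap: 85.5
```

```bash
python3 -c "
from h import *
go(540.2,-432.2,-35.5)
print(bot.read_state()['qvel'].round(3))"
```

```text
t 17.27 at [ 540.7 -433.9  -15. ] gap 85.5 F [-0.   0.4  0.2]
tr(m) [-0.0006 -0.0017  0.0205] tw [ 0.001  -0.0012 -0.0016]
[-0.003 -0.002  0.003 -0.    -0.002  0.   ]
```

Call:
apply_moves(translation=[[-0.0006,-0.0017,0.008],[-0.0006,-0.0017,0.016],[-0.0006,-0.0017,0.0205],[-0.0006,-0.0017,0.0205],[-0.0006,-0.0017,0.0205],[-0.0006,-0.0017,0.0205]], twist=[[0.001,-0.001,0],[0.001,-0.001,0],[0.001,-0.001,0],[0.001,-0.001,0],[0.001,-0.001,0],[0.001,-0.001,0]])

```text
time: 17.77
ee_pos: [538.1, -431.0, -39.3]
ee_rot: [-0.002, 1.0, -0.001, -0.002]
force: [-0.6, -1.1, 0.7]
finger_gap: 85.4
```

```bash
python3 -c "
from h import *
go(540.2,-432.2,-35.5)"
```

```text
t 17.77 at [ 538.1 -431.   -39.3] gap 85.4 F [-0.6 -1.1  0.7]
tr(m) [ 0.0021  0.0012 -0.0038] tw [-0.0041  0.0042 -0.0023]
```

Call:
apply_moves(translation=[[0.002,0.001,-0.004],[0.002,0.001,-0.004],[0.002,0.001,-0.004]], twist=[[-0.004,0.004,0],[-0.004,0.004,0],[-0.004,0.004,0]])

```text
time: 18.02
ee_pos: [540.8, -432.5, -34.0]
ee_rot: [0.001, 1.0, -0.001, 0.001]
force: [-0.1, -1.1, -0.2]
finger_gap: 85.7
```

```bash
python3 -c "
from h import *
go(540.2,-432.2,-35.5)"
```

```text
t 18.02 at [ 540.8 -432.5  -34. ] gap 85.7 F [-0.1 -1.1 -0.2]
tr(m) [-0.0006 -0.0003  0.0015] tw [ 0.0014 -0.0014 -0.0022]
```

Call:
apply_moves(translation=[[0,0,0],[0,0,0],[0,0,0]], twist=[[0,0,0],[0,0,0],[0,0,0]])

```text
time: 18.27
ee_pos: [540.2, -432.0, -35.1]
ee_rot: [0.0, 1.0, -0.001, -0.0]
force: [-0.4, -0.2, -0.4]
finger_gap: 85.3
```

```bash
python3 -c "
from h import *
go(540.2,-432.2,-35.5)"
```

```text
t 18.27 at [ 540.2 -432.   -35.1] gap 85.3 F [-0.4 -0.2 -0.4]
tr(m) [0.     0.0002 0.0004] tw [ 0.      0.     -0.0022]
```

Call:
apply_moves(translation=[[0,0,0],[0,0,0],[0,0,0],[0,0,0],[0,0,0],[0,0,0]], twist=[[0,0,0],[0,0,0],[0,0,0],[0,0,0],[0,0,0],[0,0,0]], gripper=1.0)

```text
time: 18.77
ee_pos: [540.6, -432.4, -34.4]
ee_rot: [0.0, 1.0, -0.001, 0.0]
force: [0.7, -0.7, 2.8]
finger_gap: 42.6
```

```bash
python3 -c "
from h import *
p,im=snap('wrist','w16.png')
go(540.2,-432.2,-35.5);print(p)"
```

```text
t 18.82 at [ 540.6 -432.4  -34.4] gap 41.9 F [ 0.1 -0.3  3. ]
tr(m) [-0.0004 -0.0002  0.0011] tw [ 0.001  -0.001  -0.0023]
(array([ 540.58761253, -432.37194565,  -34.40038115]), array([ 4.95850913e-04,  9.99999140e-01, -1.11177423e-03,  4.88449841e-04]))
```

View pics/w16.png

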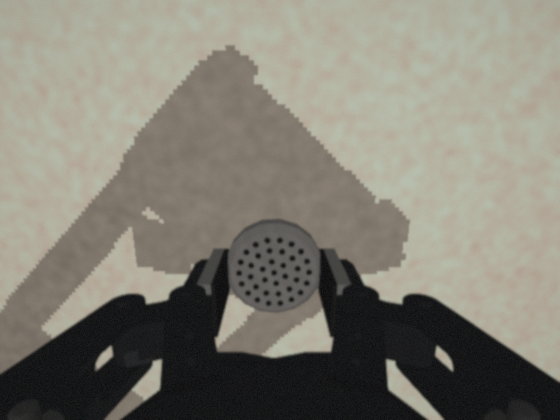

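Call:
apply_moves(translation=[[0,0,0],[0,0,0]], twist=[[0,0,0],[0,0,0]])

```text
time: 18.98
ee_pos: [540.6, -432.4, -34.4]
ee_rot: [0.001, 1.0, -0.001, 0.0]
force: [-0.3, -0.3, 3.7]
finger_gap: 42.1
```

Call:
apply_moves(translation=[[0,0,-0.002],[0,0,-0.006],[0,0,-0.01],[0,0,-0.01],[0,0,-0.01]], twist=[[0,0,0],[0,0,0],[0,0,0],[0,0,0],[0,0,0]])

```text
time: 19.4
ee_pos: [540.3, -432.1, -24.9]
ee_rot: [0.0, 1.0, -0.001, 0.0]
force: [-0.4, -1.0, -1.5]
finger_gap: 42.0
```

```bash
python3 -c "
from h import *
p,im=snap('wrist','w17.png')
a=cv2.imread('pics/w16.png')[210:330,190:360];b=cv2.imread('pics/w17.png')[210:330,190:360]
cv2.imwrite('pics/c17.png',cv2.resize(np.vstack([a,b]),None,fx=2.4,fy=2.4,interpolation=cv2.INTER_CUBIC))
go(540,-432,0)"
```

```text
t 19.45 at [ 540.1 -431.9  -25.1] gap 42.1 F [ 0.1 -0.2 -0.7]
tr(m) [-0.0001  0.0001 -0.0251] tw [-0.      0.0001 -0.0022]
```

View pics/c17.png

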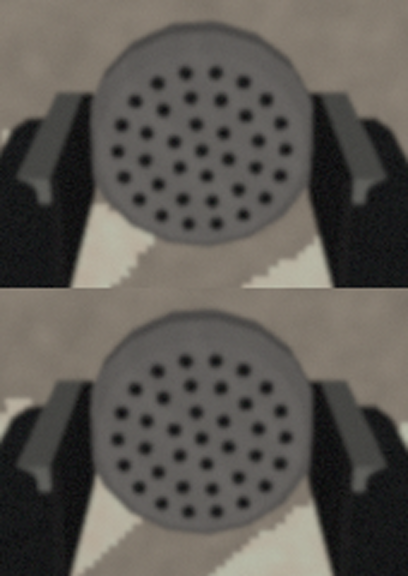

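The disc is held unchanged after the lift: same hole pattern, gap 42.1 mm. Carrying it to the head.

Call:
apply_moves(translation=[[0,0,-0.04],[0,0,-0.08],[0.005,-0.02,-0.12],[0.03,-0.06,-0.145],[0.107,-0.372,-0.145],[0.107,-0.372,-0.145],[0.107,-0.372,-0.145],[0.107,-0.372,-0.145]], twist=[[0,0,0],[0,0,0],[0,0,0],[0,0,0],[0,0,0],[0,0,0],[0,0,0],[0,0,0]])

```text
time: 20.12
ee_pos: [605.9, -219.7, 116.3]
ee_rot: [-0.0, 1.0, -0.001, 0.0]
force: [0.3, 0.1, -0.9]
finger_gap: 42.2
```

```bash
python3 -c "
from h import *
go(647.2,-59.7,109)"
```

```text
t 20.12 at [ 605.9 -219.7  116.3] gap 42.2 F [ 0.3  0.1 -0.9]
tr(m) [ 0.0408 -0.1601  0.0073] tw [-0.     -0.     -0.0027]
```

Call:
apply_moves(translation=[[0.041,-0.16,0],[0.041,-0.16,0],[0.041,-0.16,0],[0.041,-0.16,0.002],[0.041,-0.16,0.006],[0.041,-0.16,0.006],[0.041,-0.16,0.006],[0.041,-0.16,0.006]], twist=[[0,0,-0.002],[0,0,-0.002],[0,0,-0.002],[0,0,-0.002],[0,0,-0.002],[0,0,-0.002],[0,0,-0.002],[0,0,-0.002]])

```text
time: 20.78
ee_pos: [646.9, -62.9, 110.1]
ee_rot: [0.0, 1.0, -0.001, -0.0]
force: [0.1, 0.2, -0.6]
finger_gap: 42.1
```

Call:
apply_moves(translation=[[0,0,0],[0,0,0],[0,0,0],[0,0,0]], twist=[[0,0,0],[0,0,0],[0,0,0],[0,0,0]])

```text
time: 21.12
ee_pos: [647.2, -62.5, 110.5]
ee_rot: [0.0, 1.0, -0.001, 0.0]
force: [-0.0, -0.4, 0.8]
finger_gap: 42.1
```

```bash
python3 -c "
from h import *
go(647.2,-59.7,86)
snap('side','s18.png')
a=cv2.resize(cv2.imread('pics/s18.png')[170:240,300:370],None,fx=8,fy=8,interpolation=cv2.INTER_CUBIC)
cv2.imwrite('pics/s18z.png',cv2.convertScaleAbs(a,alpha=1.5))
"
```

```text
t 21.12 at [647.2 -62.5 110.5] gap 42.1 F [-0.  -0.4  0.8]
tr(m) [ 0.     -0.0028  0.0245] tw [ 0.0002 -0.0002 -0.0015]
```

View pics/s18z.png

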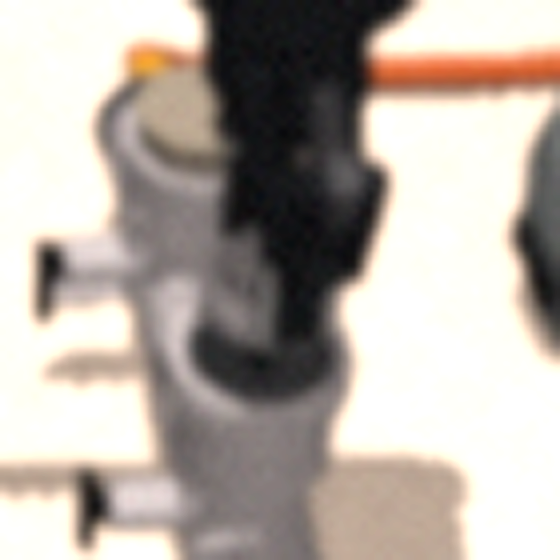

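The side view shows the disc hanging over the head's recess, at about (331,207). Shifting 2.8 mm in y and then lowering.

Call:
apply_moves(translation=[[0,-0.0028,0],[0,-0.0028,0.006],[0,-0.0028,0.012],[0,-0.0028,0.018],[0,-0.0028,0.018],[0,-0.0028,0.018],[0,-0.0028,0.018]], twist=[[0,0,0],[0,0,0],[0,0,0],[0,0,0],[0,0,0],[0,0,0],[0,0,0]])

```text
time: 21.75
ee_pos: [647.2, -58.7, 92.0]
ee_rot: [0.0, 1.0, -0.0, -0.0]
force: [0.8, 0.1, -0.2]
finger_gap: 41.7
```

```bash
python3 -c "
from h import *
go(647.2,-59.7,86)"
```

```text
t 21.75 at [647.2 -58.7  92. ] gap 41.7 F [ 0.8  0.1 -0.2]
tr(m) [0.    0.001 0.006] tw [ 0.      0.0003 -0.0001]
```

Call:
apply_moves(translation=[[0,0.001,0.002],[0,0.001,0.004],[0,0.001,0.005],[0,0.001,0.006]], twist=[[0,0,0],[0,0,0],[0,0,0],[0,0,0]])

```text
time: 22.08
ee_pos: [647.2, -59.8, 86.2]
ee_rot: [0.0, 1.0, -0.0, -0.0]
force: [0.4, 0.1, 0.2]
finger_gap: 42.3
```

Call:
apply_moves(translation=[[0,0,0.001],[0,0,0.002],[0,0,0.002]], twist=[[0,0,0],[0,0,0],[0,0,0]])

```text
time: 22.33
ee_pos: [647.1, -59.8, 84.0]
ee_rot: [0.0, 1.0, -0.0, -0.0]
force: [-0.4, 0.2, -0.3]
finger_gap: 42.1
```

Call:
apply_moves(translation=[[0,0,0.001],[0,0,0.001],[0,0,0.001]], twist=[[0,0,0],[0,0,0],[0,0,0]])

```text
time: 22.58
ee_pos: [647.4, -59.8, 83.6]
ee_rot: [0.0, 1.0, -0.0, 0.0]
force: [-1.2, -0.2, 0.1]
finger_gap: 42.4
```

Call:
apply_moves(translation=[[0,0,0.001],[0,0,0.001],[0,0,0.001]], twist=[[0,0,0],[0,0,0],[0,0,0]])

```text
time: 22.83
ee_pos: [647.4, -59.8, 83.6]
ee_rot: [0.0, 1.0, -0.0, 0.001]
force: [-2.1, 0.5, 5.9]
finger_gap: 42.1
```

```bash
python3 -c "
from h import *
p,im=snap('wrist','w19.png')
cv2.imwrite('pics/w19z.png',cv2.resize(cv2.imread('pics/w19.png')[200:330,190:360],None,fx=4,fy=4,interpolation=cv2.INTER_CUBIC))
"
```

```text
(no output)
```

View pics/w19z.png

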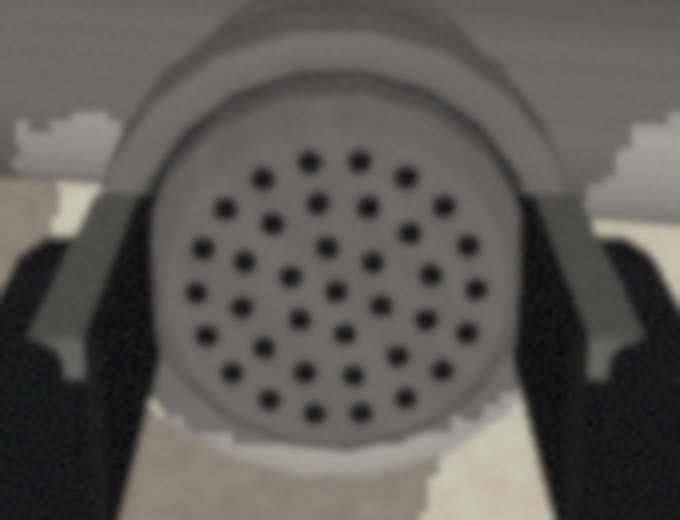

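It touched down at z = 83.6 as predicted, and the disc sits inside the rim. Releasing.

Call:
apply_moves(translation=[[0,0,-0.001],[0,0,-0.001],[0,0,-0.001],[0,0,-0.001]], twist=[[0,0,0],[0,0,0],[0,0,0],[0,0,0]], gripper=0.0)

```text
time: 23.22
ee_pos: [647.1, -59.8, 82.6]
ee_rot: [-0.0, 1.0, -0.0, -0.0]
force: [0.2, 0.1, -0.9]
finger_gap: 85.4
```

Call:
apply_moves(translation=[[0,0,-0.015],[0,0,-0.045],[0,0,-0.08],[0,0,-0.087],[0,0,-0.087],[0,0,-0.087],[0,0,-0.087],[0,0,-0.087]], twist=[[0,0,0],[0,0,0],[0,0,0],[0,0,0],[0,0,0],[0,0,0],[0,0,0],[0,0,0]])

```text
time: 23.88
ee_pos: [646.0, -59.6, 167.3]
ee_rot: [-0.0, 1.0, -0.0, -0.002]
force: [-0.9, -0.4, -0.1]
finger_gap: 85.5
```

```bash
python3 -c "
from h import *
p,im=snap('wrist','w20.png')
go(470.8,-84.3,130)
overlay('w20.png','z20.png','wrist',p,[(647.3,-60.6,124,30),(647.3,-60.6,132,20)],(200,350,140,260))
snap('side','s20.png')
a=cv2.resize(cv2.imread('pics/s20.png')[180:250,300:370],None,fx=8,fy=8,interpolation=cv2.INTER_CUBIC)
cv2.imwrite('pics/s20z.png',a)
"
```

```text
t 23.93 at [646.1 -59.6 167.5] gap 85.2 F [-0.6 -0.8 -0.8]
tr(m) [-0.1752  0.0248  0.0383] tw [-0.0007  0.0045 -0.0002]
```

View pics/z20.png

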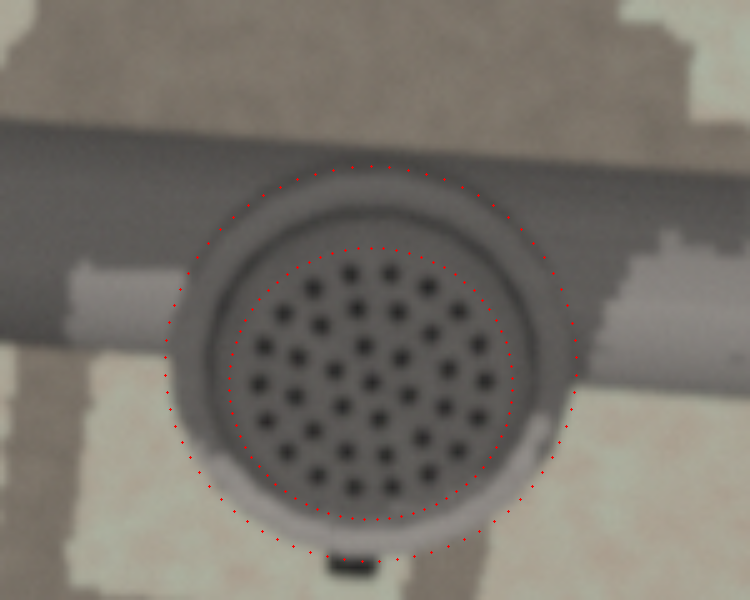

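View pics/s20z.png

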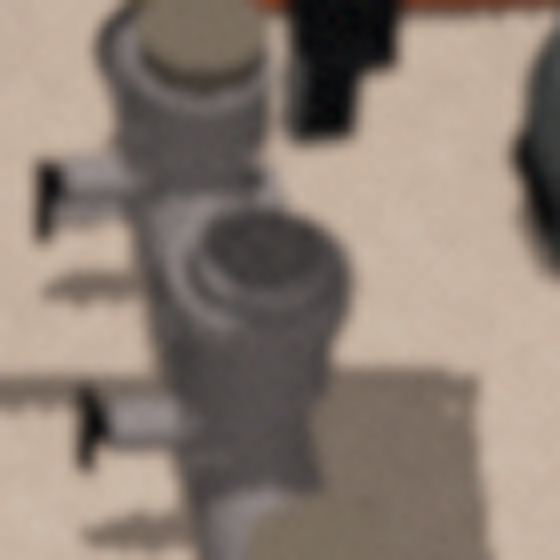

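The disc is flat and concentric in the head: centre hole at (274,216) in the wrist view, and evenly seated in the side view. Now the funnel.

Call:
apply_moves(translation=[[-0.175,0.025,0.01],[-0.175,0.025,0.02],[-0.175,0.025,0.04],[-0.175,0.025,0.04],[-0.175,0.025,0.04],[-0.175,0.025,0.04],[-0.175,0.025,0.04],[-0.175,0.025,0.04]], twist=[[0,0,0],[0,0,0],[0,0,0],[0,0,0],[0,0,0],[0,0,0],[0,0,0],[0,0,0]])

```text
time: 24.65
ee_pos: [473.5, -84.9, 130.9]
ee_rot: [0.0, 1.0, -0.0, 0.001]
force: [0.8, 0.2, -0.4]
finger_gap: 85.5
```

Call:
apply_moves(translation=[[0,0,0],[0,0,0],[0,0,0],[0,0,0],[0,0,0]], twist=[[0,0,0],[0,0,0],[0,0,0],[0,0,0],[0,0,0]])

```text
time: 25.07
ee_pos: [472.7, -84.7, 130.3]
ee_rot: [0.0, 1.0, 0.0, 0.0]
force: [0.3, -0.1, 0.1]
finger_gap: 85.5
```

```bash
python3 -c "
from h import *
p,im=snap('wrist','w21.png')
go(470.8,-84.3,127);print(p)
overlay('w21.png','z21.png','wrist',p,[(470.8,-84.3,80,25),(470.8,-84.3,80,22),(470.8,-84.3,10,30)],(200,350,130,280))
"
```

```text
t 25.12 at [472.5 -84.7 130.3] gap 85.3 F [ 1.6 -0.   0.1]
tr(m) [-0.0017 -0.0004  0.0033] tw [0.0001 0.     0.0001]
(array([472.66811831, -84.7174699 , 130.32305545]), array([5.69100105e-05, 9.99999997e-01, 3.70981969e-05, 3.07117782e-05]))
```

View pics/z21.png

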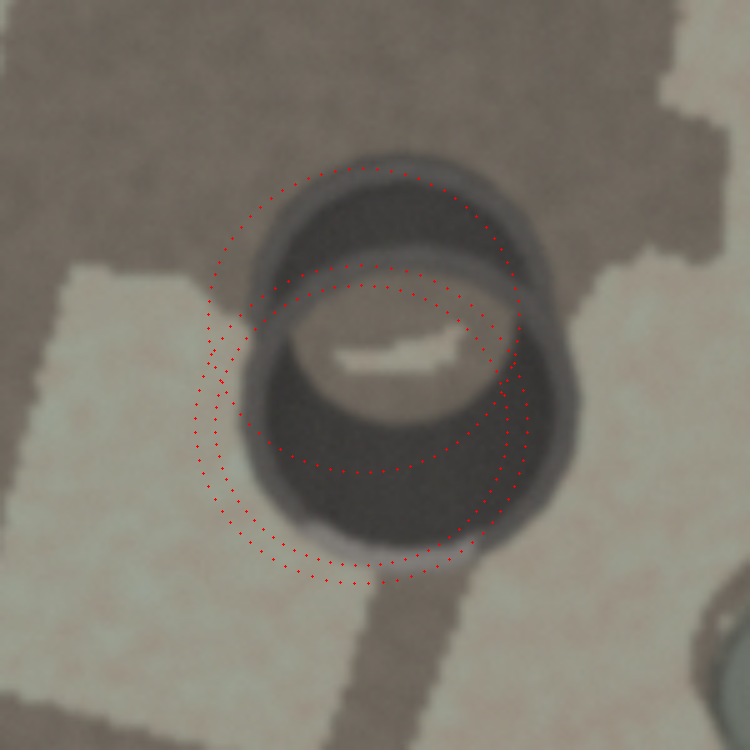

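The funnel's top rim is centred at about (282,211) and its flange at about (281,192). Both give (473.3,−91.2).

Call:
apply_moves(translation=[[0.001,0.0056,0.01],[0.001,0.0056,0.04],[0.001,0.0056,0.08],[0.001,0.0056,0.115],[0.001,0.0056,0.133],[0.001,0.0056,0.133],[0.001,0.0056,0.133],[0.001,0.0056,0.133]], twist=[[0,0,0],[0,0,0],[0,0,0],[0,0,0],[0,0,0],[0,0,0],[0,0,0],[0,0,0]])

```text
time: 25.78
ee_pos: [474.5, -91.0, -1.3]
ee_rot: [0.0, 1.0, -0.0, 0.001]
force: [0.7, 0.9, 0.3]
finger_gap: 85.3
```

Call:
apply_moves(translation=[[0,0,0],[0,0,0],[0,0,0],[0,0,0]], twist=[[0,0,0],[0,0,0],[0,0,0],[0,0,0]])

```text
time: 26.12
ee_pos: [474.0, -90.6, -1.6]
ee_rot: [0.0, 1.0, -0.0, 0.001]
force: [-0.0, -0.2, 0.5]
finger_gap: 85.6
```

```bash
python3 -c "
from h import *
go(473.3,-90.3,-3)"
```

```text
t 26.12 at [474.  -90.6  -1.6] gap 85.6 F [-0.  -0.2  0.5]
tr(m) [-0.0007 -0.0003  0.0014] tw [ 0.0008 -0.0021 -0.0001]
```

Call:
apply_moves(translation=[[0,0,0],[0,0,0],[0,0,0],[0,0,0],[0,0,0],[0,0,0]], twist=[[0,0,0],[0,0,0],[0,0,0],[0,0,0],[0,0,0],[0,0,0]], gripper=1.0)

```text
time: 26.62
ee_pos: [473.6, -90.6, -2.2]
ee_rot: [0.0, 1.0, -0.0, 0.0]
force: [-0.3, -0.1, 3.2]
finger_gap: 49.7
```

```bash
python3 -c "
from h import *
p,im=snap('wrist','w22.png');print(p)
go(473.3,-90.3,-3)
cv2.imwrite('pics/w22z.png',cv2.imread('pics/w22.png')[150:420,100:460])
"
```

```text
(array([473.61040063, -90.56396335,  -2.22923562]), array([ 2.42782833e-04,  9.99999882e-01, -1.05547090e-04,  4.07619646e-04]))
t 26.67 at [473.6 -90.5  -2.2] gap 49.6 F [-1.  -0.4  3.2]
tr(m) [-0.0003 -0.0002  0.0008] tw [ 0.0004 -0.0008 -0.0002]
```

View pics/w22z.png

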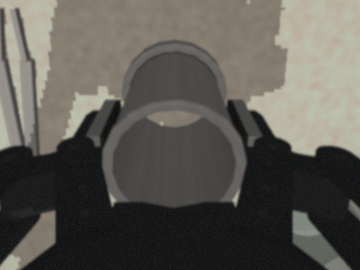

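The funnel is gripped, with a gap of 49.7 mm on the 50 mm tube. Lifting and carrying it over.

Call:
apply_moves(translation=[[0,0,-0.015],[0,0,-0.055],[0,0,-0.095],[0,0,-0.135],[0,0,-0.152],[0.04,-0.007,-0.152],[0.08,-0.014,-0.152],[0.12,-0.021,-0.152]], twist=[[0,0,0],[0,0,0],[0,0,0],[0,0,0],[0,0,0],[0,0,0],[0,0,0],[0,0,0]])

```text
time: 27.33
ee_pos: [594.3, -69.0, 149.4]
ee_rot: [0.0, 1.0, -0.0, 0.0]
force: [1.4, -0.5, -1.1]
finger_gap: 49.3
```

```bash
python3 -c "
from h import *
go(647.6,-59.8,150)"
```

```text
t 27.33 at [594.3 -69.  149.4] gap 49.3 F [ 1.4 -0.5 -1.1]
tr(m) [ 0.0533 -0.0093 -0.0005] tw [ 0.0001 -0.0006 -0.0009]
```

Call:
apply_moves(translation=[[0.035,-0.006,0],[0.054,-0.0095,0],[0.054,-0.0095,0],[0.054,-0.0095,0],[0.054,-0.0095,0],[0.054,-0.0095,0],[0.054,-0.0095,0],[0.054,-0.0095,0]], twist=[[0,0,0],[0,0,0],[0,0,0],[0,0,0],[0,0,0],[0,0,0],[0,0,0],[0,0,0]])

```text
time: 28.0
ee_pos: [646.6, -60.2, 149.9]
ee_rot: [0.0, 1.0, -0.0, 0.0]
force: [-0.7, 0.6, -1.5]
finger_gap: 49.9
```

```bash
python3 -c "
from h import *
go(647.6,-59.8,150)
snap('side','s23.png')
a=cv2.resize(cv2.imread('pics/s23.png')[150:240,290:380],None,fx=6,fy=6,interpolation=cv2.INTER_CUBIC)
cv2.imwrite('pics/s23z.png',cv2.convertScaleAbs(a,alpha=1.5))
"
```

```text
t 28.0 at [646.6 -60.2 149.9] gap 49.9 F [-0.7  0.6 -1.5]
tr(m) [ 0.001  -0.0004 -0.0001] tw [ 0.0002 -0.0006 -0.0007]
```

View pics/s23z.png

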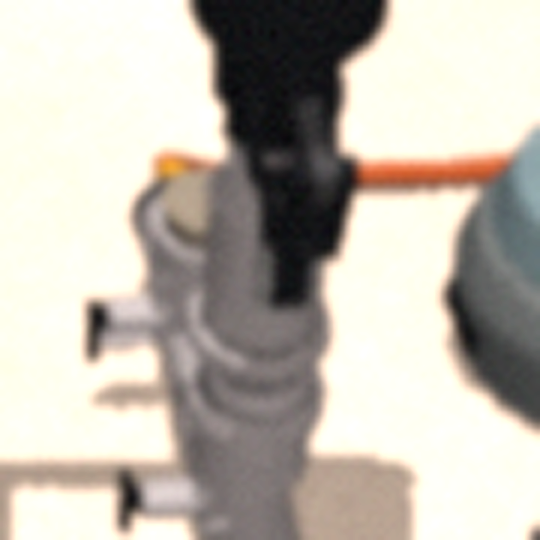

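The side view shows the funnel straight over the head, with its flange at about (333,206) just above the disc. Lowering.

Call:
apply_moves(translation=[[0.001,-0.0004,0.005],[0.001,-0.0004,0.011],[0.001,-0.0004,0.015],[0.001,-0.0004,0.017],[0.001,-0.0004,0.017],[0.001,-0.0004,0.017]], twist=[[0,0,0],[0,0,0],[0,0,0],[0,0,0],[0,0,0],[0,0,0]])

```text
time: 28.55
ee_pos: [648.0, -59.4, 131.8]
ee_rot: [-0.0, 1.0, -0.0, -0.0]
force: [0.5, 0.6, -2.0]
finger_gap: 49.3
```

Call:
apply_moves(translation=[[0,0,0.002],[0,0,0.004],[0,0,0.005],[0,0,0.005]], twist=[[0,0,0],[0,0,0],[0,0,0],[0,0,0]])

```text
time: 28.88
ee_pos: [648.1, -59.5, 126.9]
ee_rot: [-0.0, 1.0, -0.0, -0.0]
force: [-0.7, -0.2, -3.0]
finger_gap: 49.4
```

Call:
apply_moves(translation=[[0,0,0.002],[0,0,0.003],[0,0,0.004],[0,0,0.004]], twist=[[0,0,0],[0,0,0],[0,0,0],[0,0,0]])

```text
time: 29.22
ee_pos: [648.1, -59.4, 122.9]
ee_rot: [-0.0, 1.0, -0.0, -0.0]
force: [-0.7, 0.7, -1.5]
finger_gap: 49.6
```

Call:
apply_moves(translation=[[0,0,0.001],[0,0,0.001],[0,0,0.001]], twist=[[0,0,0],[0,0,0],[0,0,0]])

```text
time: 29.47
ee_pos: [648.2, -59.5, 122.3]
ee_rot: [0.0, 1.0, -0.0, -0.0]
force: [0.4, 0.4, -2.0]
finger_gap: 49.4
```

Call:
apply_moves(translation=[[0,0,0.001],[0,0,0.001],[0,0,0.001]], twist=[[0,0,0],[0,0,0],[0,0,0]])

```text
time: 29.72
ee_pos: [648.5, -59.5, 121.8]
ee_rot: [0.0, 1.0, -0.0, 0.0]
force: [-0.7, -1.6, 0.8]
finger_gap: 49.5
```

Call:
apply_moves(translation=[[0,0,0.001],[0,0,0.001],[0,0,0.001]], twist=[[0,0,0],[0,0,0],[0,0,0]])

```text
time: 29.97
ee_pos: [648.6, -59.5, 121.8]
ee_rot: [0.0, 1.0, -0.0, 0.001]
force: [-2.0, -0.3, 5.9]
finger_gap: 49.7
```

The funnel seated at z = 121.8, the predicted height. Releasing and going straight up.

Call:
apply_moves(translation=[[0,0,-0.001],[0,0,-0.001],[0,0,-0.001],[0,0,-0.001]], twist=[[0,0,0],[0,0,0],[0,0,0],[0,0,0]], gripper=0.0)

```text
time: 30.3
ee_pos: [648.0, -59.4, 120.6]
ee_rot: [-0.0, 1.0, -0.0, -0.0]
force: [0.2, 0.3, -0.2]
finger_gap: 85.2
```

Call:
apply_moves(translation=[[0,0,-0.015],[0,0,-0.045],[0,0,-0.085],[0,0,-0.115],[0,0,-0.13],[0,0,-0.13],[0,0,-0.13],[0,0,-0.13]], twist=[[0,0,0],[0,0,0],[0,0,0],[0,0,0],[0,0,0],[0,0,0],[0,0,0],[0,0,0]])

```text
time: 30.97
ee_pos: [647.6, -59.4, 248.7]
ee_rot: [-0.0, 1.0, -0.0, -0.002]
force: [0.2, -0.2, -0.0]
finger_gap: 85.5
```

Call:
apply_moves(translation=[[0,0,0],[0,0,0],[0,0,0]], twist=[[0,0,0],[0,0,0],[0,0,0]])

```text
time: 31.22
ee_pos: [647.7, -59.4, 249.3]
ee_rot: [-0.0, 1.0, -0.0, -0.002]
force: [-0.8, -0.3, 0.3]
finger_gap: 85.4
```

```bash
python3 -c "
from h import *
p,im=snap('wrist','w24.png');print(p)
go(462.9,83.1,100)
overlay('w24.png','z24.png','wrist',p,[(647.3,-60.6,204,25),(647.3,-60.6,204,22),(647.3,-60.6,134,30)],(200,350,130,280))
snap('side','s24.png')
a=cv2.resize(cv2.imread('pics/s24.png')[150:240,290:380],None,fx=6,fy=6,interpolation=cv2.INTER_CUBIC)
cv2.imwrite('pics/s24z.png',a)
"
```

```text
(array([647.66576858, -59.3567829 , 249.26060827]), array([-2.55079548e-04,  9.99998585e-01, -7.98575833e-05, -1.66112759e-03]))
t 31.27 at [647.8 -59.4 249.8] gap 85.2 F [-0.2  0.6 -0.3]
tr(m) [-0.1846 -0.1424  0.1503] tw [-0.0004  0.0024 -0.0002]
```

View pics/z24.png

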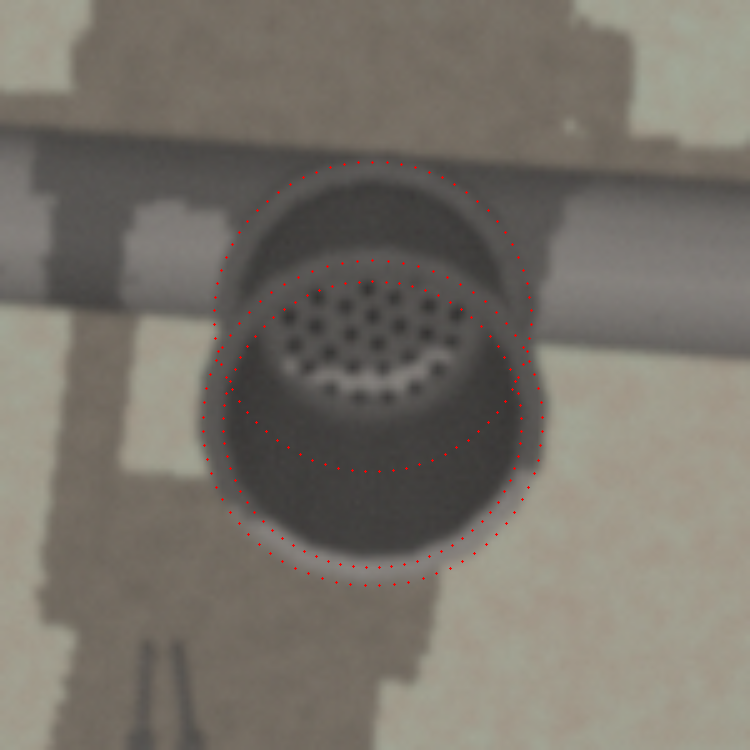

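View pics/s24z.png

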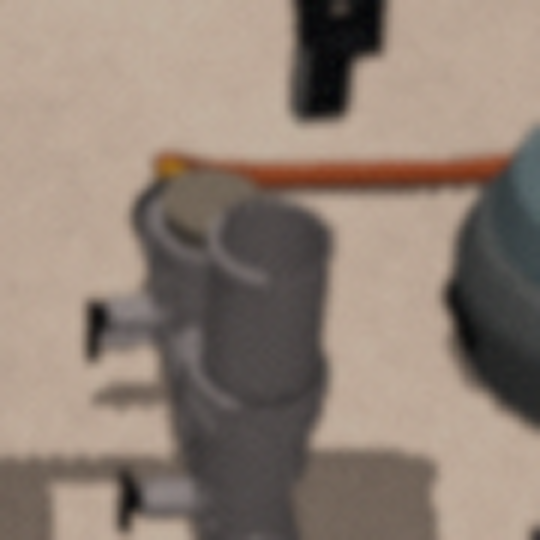

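The funnel stands square on the head. Its rim is centred at (274,213), giving (648.4,−60.6), and the disc is visible through the tube. Now the lid.

Call:
apply_moves(translation=[[-0.185,-0.142,0],[-0.185,-0.142,0],[-0.185,-0.142,0.02],[-0.185,-0.142,0.06],[-0.185,-0.142,0.1],[-0.185,-0.142,0.14],[-0.185,-0.142,0.18],[-0.185,-0.142,0.19]], twist=[[0,0.002,0],[0,0.002,0],[0,0.002,0],[0,0.002,0],[0,0.002,0],[0,0.002,0],[0,0.002,0],[0,0.002,0]], gripper=0.4)

```text
time: 31.98
ee_pos: [465.7, 81.1, 78.1]
ee_rot: [-0.0, 1.0, 0.001, 0.003]
force: [1.4, -0.8, -0.3]
finger_gap: 51.4
```

Call:
apply_moves(translation=[[0,0,0],[0,0,0],[0,0,0],[0,0,0],[0,0,0],[0,0,0]], twist=[[0,0,0],[0,0,0],[0,0,0],[0,0,0],[0,0,0],[0,0,0]])

```text
time: 32.48
ee_pos: [469.5, 79.9, 82.1]
ee_rot: [-0.0, 1.0, -0.0, 0.004]
force: [-0.3, -0.9, -0.0]
finger_gap: 51.3
```

```bash
python3 -c "
from h import *
go(462.9,83.1,60)"
```

```text
t 32.48 at [469.5  79.9  82.1] gap 51.3 F [-0.3 -0.9 -0. ]
tr(m) [-0.0068 -0.0032  0.022 ] tw [-0.0002 -0.0085 -0.0009]
```

Call:
apply_moves(translation=[[-0.006,-0.003,0.02],[-0.006,-0.003,0.02],[-0.006,-0.003,0.02],[-0.006,-0.003,0.02],[-0.006,-0.003,0.02]], twist=[[0,-0.008,0],[0,-0.008,0],[0,-0.008,0],[0,-0.008,0],[0,-0.008,0]])

```text
time: 32.9
ee_pos: [461.4, 83.1, 59.8]
ee_rot: [0.0, 1.0, -0.0, -0.002]
force: [0.3, -0.5, 0.7]
finger_gap: 51.3
```

```bash
python3 -c "
from h import *
p,im=snap('wrist','w25.png');print(p)
go(462.9,83.1,60)
overlay('w25.png','z25.png','wrist',p,[(462.9,83.1,10,28),(462.9,83.1,28,7)],(200,350,130,280))
"
```

```text
(array([461.42649693,  83.07593312,  59.80788866]), array([ 2.22281341e-05,  9.99998047e-01, -1.69671989e-04, -1.96878352e-03]))
t 32.95 at [461.4  83.1  59.7] gap 51.1 F [ 0.4  0.7 -0.4]
tr(m) [ 0.0015 -0.     -0.0003] tw [ 0.0001  0.004  -0.0003]
```

View pics/z25.png

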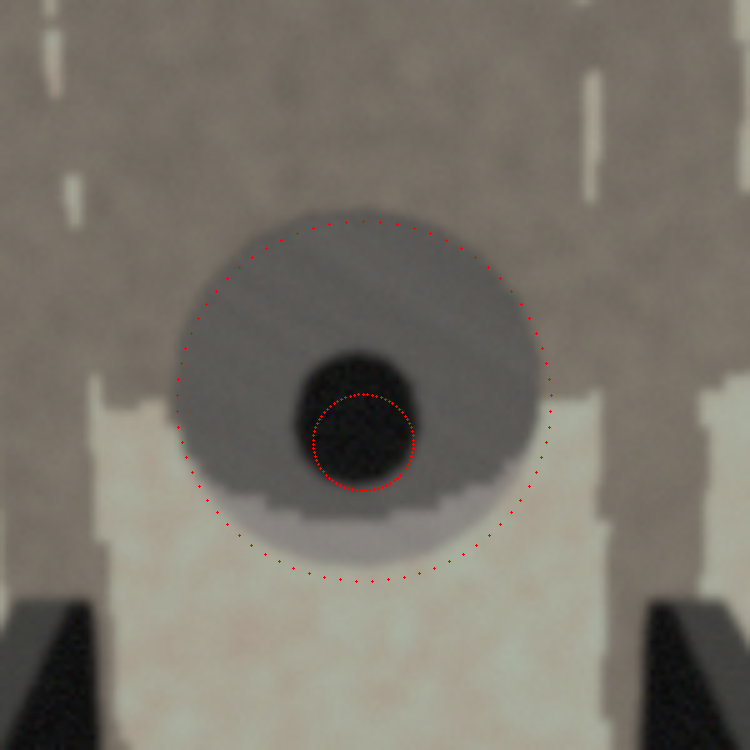

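The lid's plate is centred at (271,208) with the knob above it, giving (464.5,84.1). Descending in two stages.

Call:
apply_moves(translation=[[0.003,-0.002,0.03],[0.003,-0.002,0.06],[0.003,-0.002,0.07],[0.003,-0.002,0.07],[0.003,-0.002,0.07],[0.003,-0.002,0.07],[0.003,-0.002,0.07]], twist=[[0,0.003,0],[0,0.003,0],[0,0.003,0],[0,0.003,0],[0,0.003,0],[0,0.003,0],[0,0.003,0]])

```text
time: 33.53
ee_pos: [464.9, 85.3, -9.3]
ee_rot: [-0.0, 1.0, -0.0, 0.001]
force: [-0.9, 0.4, 0.7]
finger_gap: 50.9
```

```bash
python3 -c "
from h import *
go(464.6,84.9,-27)"
```

```text
t 33.53 at [464.9  85.3  -9.3] gap 50.9 F [-0.9  0.4  0.7]
tr(m) [-0.0003  0.0004  0.0177] tw [-0.0001 -0.001  -0.0002]
```

Call:
apply_moves(translation=[[0,0.0004,0.006],[0,0.0004,0.012],[0,0.0004,0.0165],[0,0.0004,0.0165],[0,0.0004,0.0165],[0,0.0004,0.0165]], twist=[[0,0,0],[0,0,0],[0,0,0],[0,0,0],[0,0,0],[0,0,0]])

```text
time: 34.03
ee_pos: [462.9, 84.7, -28.0]
ee_rot: [0.0, 1.0, -0.0, -0.002]
force: [0.3, -0.5, -0.2]
finger_gap: 51.2
```

```bash
python3 -c "
from h import *
go(464.6,84.9,-27)"
```

```text
t 34.03 at [462.9  84.7 -28. ] gap 51.2 F [ 0.3 -0.5 -0.2]
tr(m) [ 0.0017 -0.0002 -0.001 ] tw [ 0.0001  0.0032 -0.0002]
```

Call:
apply_moves(translation=[[0.001,0,-0.001],[0.001,0,-0.001],[0.001,0,-0.001],[0.001,0,-0.001]], twist=[[0,0.002,0],[0,0.002,0],[0,0.002,0],[0,0.002,0]])

```text
time: 34.37
ee_pos: [464.1, 84.8, -26.7]
ee_rot: [0.0, 1.0, -0.0, -0.0]
force: [0.7, 0.5, -1.1]
finger_gap: 51.5
```

Call:
apply_moves(translation=[[0,0,0],[0,0,0],[0,0,0],[0,0,0],[0,0,0]], twist=[[0,0,0],[0,0,0],[0,0,0],[0,0,0],[0,0,0]], gripper=1.0)

```text
time: 34.78
ee_pos: [464.2, 84.8, -26.6]
ee_rot: [0.0, 1.0, -0.0, -0.0]
force: [0.1, 0.7, 1.9]
finger_gap: 15.4
```

```bash
python3 -c "
from h import *
p,im=snap('wrist','w26.png');print(p)
go(464.6,84.9,-27)
cv2.imwrite('pics/w26z.png',cv2.resize(cv2.imread('pics/w26.png')[200:330,190:360],None,fx=4,fy=4,interpolation=cv2.INTER_CUBIC))
"
```

```text
(array([464.17014456,  84.8003044 , -26.64257677]), array([ 6.92199223e-07,  9.99999963e-01, -8.71701116e-05, -2.56317201e-04]))
t 34.83 at [464.2  84.8 -26.6] gap 14.8 F [-0.9  0.1  2. ]
tr(m) [ 0.0004 -0.0001  0.0004] tw [-0.      0.0005 -0.0002]
```

View pics/w26z.png

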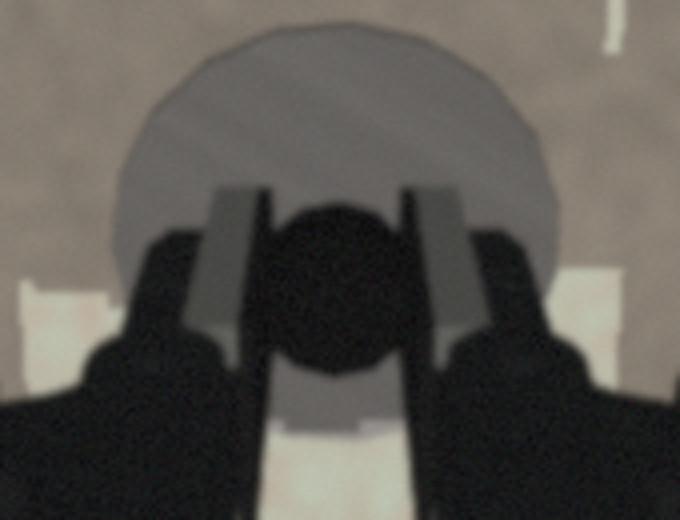

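The knob sits between the pads, with the gap at about 15 mm. Lifting slightly to check the grip.

Call:
apply_moves(translation=[[0,0,0],[0,0,-0.002],[0,0,-0.006],[0,0,-0.01],[0,0,-0.01],[0,0,-0.01]], twist=[[0,0,0],[0,0,0],[0,0,0],[0,0,0],[0,0,0],[0,0,0]])

```text
time: 35.33
ee_pos: [464.3, 84.8, -16.5]
ee_rot: [0.0, 1.0, -0.0, -0.0]
force: [0.5, -0.7, 0.1]
finger_gap: 15.1
```

```bash
python3 -c "
from h import *
p,im=snap('wrist','w27.png');print(p)
go(464.6,84.9,-27)
cv2.imwrite('pics/w27z.png',cv2.resize(cv2.imread('pics/w27.png')[200:330,190:360],None,fx=4,fy=4,interpolation=cv2.INTER_CUBIC))
"
```

```text
(array([464.32881663,  84.76327261, -16.49017632]), array([ 2.75118966e-05,  9.99999994e-01, -9.39523143e-05, -4.76796612e-05]))
t 35.38 at [464.   84.7 -16.8] gap 15.0 F [-0.2 -0.7 -0.6]
tr(m) [ 0.0006 -0.0002  0.0102] tw [ 0.0001  0.0007 -0.0002]
```

View pics/w27z.png

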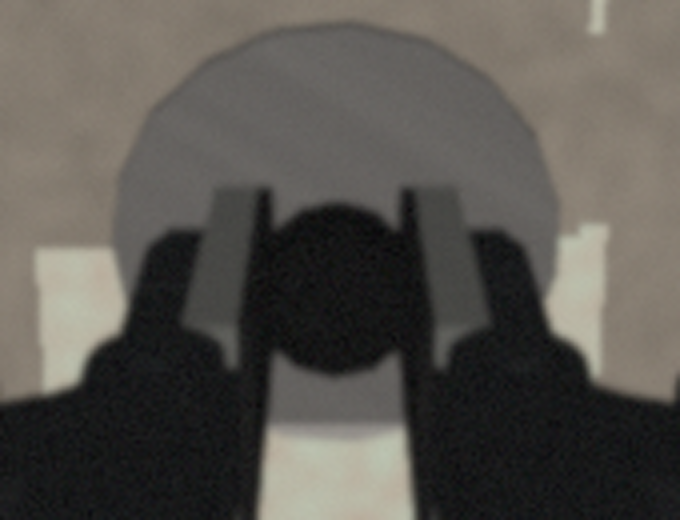

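The lid is held level. Raising it well above the funnel, then across.

Call:
apply_moves(translation=[[0,0,-0.02],[0,0,-0.06],[0,0,-0.1],[0,0,-0.14],[0,0,-0.18],[0,0,-0.21],[0.03,0.024,-0.218],[0.06,0.048,-0.218]], twist=[[0,0,0],[0,0,0],[0,0,0],[0,0,0],[0,0,0],[0,0,0],[0,0,0],[0,0,0]])

```text
time: 36.05
ee_pos: [526.6, 37.2, 206.8]
ee_rot: [0.0, 1.0, 0.002, 0.005]
force: [0.6, 0.3, 0.1]
finger_gap: 15.2
```

```bash
python3 -c "
from h import *
go(648.1,-59.9,198)"
```

```text
t 36.05 at [526.6  37.2 206.8] gap 15.2 F [0.6 0.3 0.1]
tr(m) [0.1211 0.0975 0.0099] tw [ 0.0001 -0.0095  0.003 ]
```

Call:
apply_moves(translation=[[0.032,0.025,0],[0.064,0.05,0],[0.095,0.075,0],[0.115,0.09,0],[0.123,0.096,0],[0.123,0.096,0],[0.123,0.096,0],[0.123,0.096,0]], twist=[[0,0,0],[0,0,0],[0,0,0],[0,0,0],[0,0,0],[0,0,0],[0,0,0],[0,0,0]])

```text
time: 36.72
ee_pos: [646.3, -58.0, 201.2]
ee_rot: [-0.0, 1.0, 0.0, -0.001]
force: [-0.4, 0.9, -1.7]
finger_gap: 15.2
```

Call:
apply_moves(translation=[[0,0,0],[0,0,0],[0,0,0],[0,0,0]], twist=[[0,0,0],[0,0,0],[0,0,0],[0,0,0]])

```text
time: 37.05
ee_pos: [646.8, -58.7, 201.6]
ee_rot: [0.0, 1.0, 0.0, -0.0]
force: [-0.2, 0.3, -1.3]
finger_gap: 14.8
```

```bash
python3 -c "
from h import *
go(648.1,-59.9,182)
snap('side','s28.png')
a=cv2.resize(cv2.imread('pics/s28.png')[130:230,290:390],None,fx=6,fy=6,interpolation=cv2.INTER_CUBIC)
cv2.imwrite('pics/s28z.png',cv2.convertScaleAbs(a,alpha=1.5))
"
```

```text
t 37.05 at [646.8 -58.7 201.6] gap 14.8 F [-0.2  0.3 -1.3]
tr(m) [0.0013 0.0012 0.0196] tw [0.0002 0.0002 0.0006]
```

View pics/s28z.png

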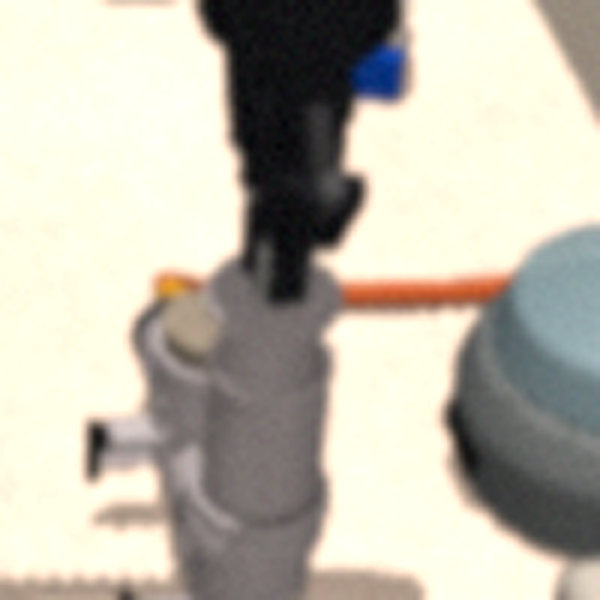

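The side view shows the lid above the funnel mouth, in line with the tube at column ~336. Small correction, then lowering.

Call:
apply_moves(translation=[[0.0013,0.0012,0.005],[0.0013,0.0012,0.011],[0.0013,0.0012,0.017],[0.0013,0.0012,0.02],[0.0013,0.0012,0.02],[0.0013,0.0012,0.02]], twist=[[0,0,0],[0,0,0],[0,0,0],[0,0,0],[0,0,0],[0,0,0]])

```text
time: 37.6
ee_pos: [648.1, -60.5, 180.1]
ee_rot: [-0.0, 1.0, -0.0, -0.001]
force: [0.5, -0.8, -0.6]
finger_gap: 14.9
```

```bash
python3 -c "
from h import *
go(648.1,-59.9,171.4)"
```

```text
t 37.6 at [648.1 -60.5 180.1] gap 14.9 F [ 0.5 -0.8 -0.6]
tr(m) [-0.     -0.0005  0.0087] tw [-0.0002  0.0024 -0.0003]
```

Call:
apply_moves(translation=[[0,-0.0005,0.002],[0,-0.0005,0.004],[0,-0.0005,0.006],[0,-0.0005,0.006]], twist=[[0,0.001,0],[0,0.001,0],[0,0.001,0],[0,0.001,0]])

```text
time: 37.93
ee_pos: [648.2, -59.9, 174.5]
ee_rot: [-0.0, 1.0, -0.0, -0.0]
force: [-0.9, 0.0, -0.4]
finger_gap: 14.9
```

Call:
apply_moves(translation=[[0,0,0.001],[0,0,0.002],[0,0,0.002]], twist=[[0,0,0],[0,0,0],[0,0,0]])

```text
time: 38.18
ee_pos: [648.4, -60.0, 172.7]
ee_rot: [0.0, 1.0, -0.0, -0.0]
force: [-0.5, -0.2, -1.1]
finger_gap: 14.7
```

Call:
apply_moves(translation=[[0,0,0.001],[0,0,0.0015],[0,0,0.0015]], twist=[[0,0,0],[0,0,0],[0,0,0]])

```text
time: 38.43
ee_pos: [648.5, -60.0, 171.5]
ee_rot: [0.0, 1.0, -0.0, 0.0]
force: [-0.2, 0.9, -0.5]
finger_gap: 15.1
```

Call:
apply_moves(translation=[[0,0,0.001],[0,0,0.001],[0,0,0.001]], twist=[[0,0,0],[0,0,0],[0,0,0]])

```text
time: 38.68
ee_pos: [648.6, -60.0, 171.4]
ee_rot: [0.0, 1.0, -0.0, 0.001]
force: [-1.1, 0.8, 3.7]
finger_gap: 15.0
```

```bash
python3 -c "
from h import *
p,im=snap('wrist','w29.png');print(p)
cv2.imwrite('pics/w29z.png',cv2.resize(cv2.imread('pics/w29.png')[190:330,180:370],None,fx=4,fy=4,interpolation=cv2.INTER_CUBIC))
"
```

```text
(array([648.63976573, -60.00775471, 171.39834081]), array([ 1.57034438e-04,  9.99999779e-01, -9.74761616e-05,  6.38235480e-04]))
```

View pics/w29z.png

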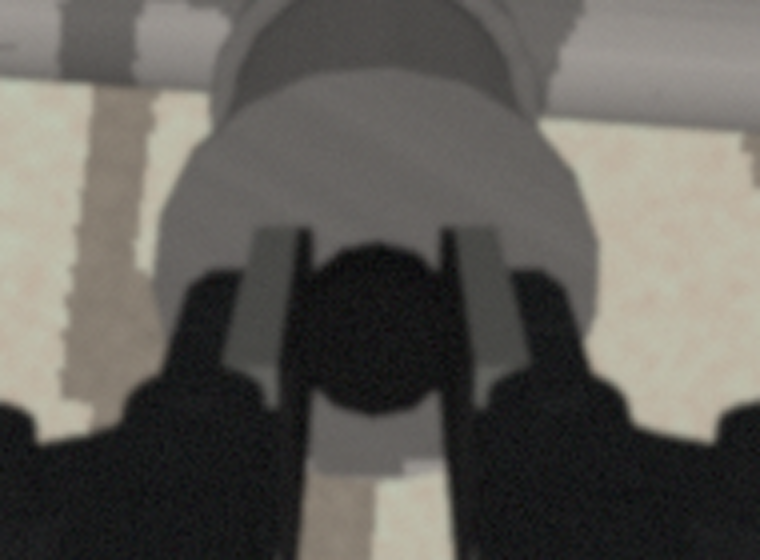

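The lid landed at z = 171.4, as predicted, with a contact force of +3.7 N. Releasing and backing away upward.

Call:
apply_moves(translation=[[0,0,-0.001],[0,0,-0.001],[0,0,-0.001],[0,0,-0.001]], twist=[[0,0,0],[0,0,0],[0,0,0],[0,0,0]], gripper=0.4)

```text
time: 39.07
ee_pos: [648.3, -60.0, 170.9]
ee_rot: [-0.0, 1.0, -0.0, -0.0]
force: [-0.1, 0.0, -0.1]
finger_gap: 51.2
```

Call:
apply_moves(translation=[[0,0,-0.01],[0,0,-0.03],[0,0,-0.06],[0,0,-0.085],[0,0,-0.085],[0,0,-0.085],[0,0,-0.085]], twist=[[0,0,0],[0,0,0],[0,0,0],[0,0,0],[0,0,0],[0,0,0],[0,0,0]])

```text
time: 39.65
ee_pos: [648.4, -59.9, 256.2]
ee_rot: [0.0, 1.0, -0.0, -0.0]
force: [0.5, -0.5, -0.1]
finger_gap: 51.0
```

```bash
python3 -c "
from h import *
p,im=snap('wrist','w30.png');print(p)
overlay('w30.png','z30.png','wrist',p,[(648.4,-60.6,208,28),(648.4,-60.6,226,7)],(190,360,130,280),4)
snap('side','s30.png')
a=cv2.resize(cv2.imread('pics/s30.png')[140:250,280:390],None,fx=5,fy=5,interpolation=cv2.INTER_CUBIC)
cv2.imwrite('pics/s30z.png',a)
"
```

```text
(array([648.35673174, -59.93690891, 256.22254622]), array([ 1.46441126e-06,  9.99999988e-01, -9.92358282e-05, -1.22938113e-04]))
```

View pics/z30.png

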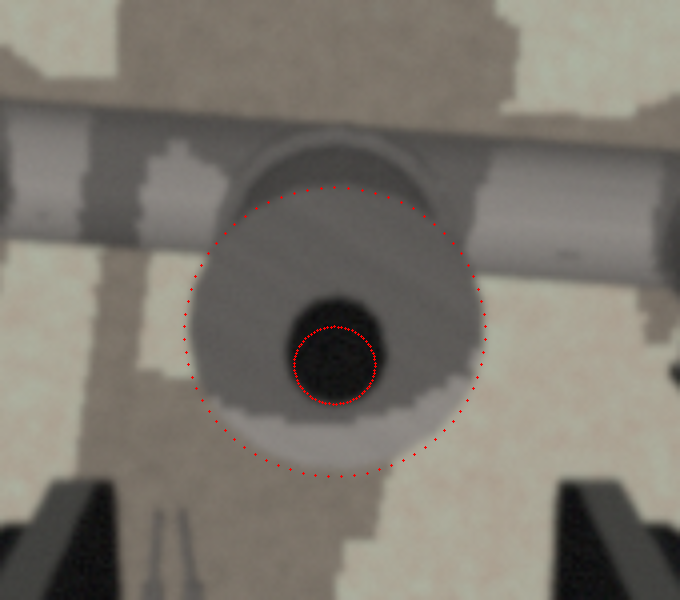

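View pics/s30z.png

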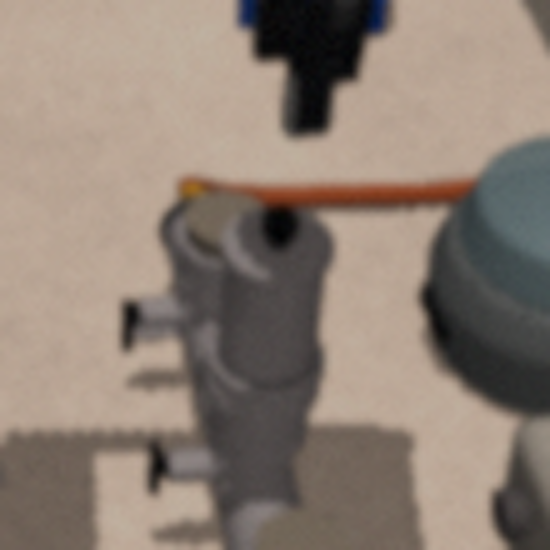

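The lid sits flat and centred on the funnel: plate at (273,211) in the wrist view, and level in the side view. One last check that the bystanders haven't moved, then I'll hand in.

```bash
python3 -c "
from h import *
snap('side','s31.png'); snap('top','t31.png')
a=cv2.imread('pics/side0.png')[120:330,180:360];b=cv2.imread('pics/s31.png')[120:330,180:360]
cv2.imwrite('pics/c31.png',cv2.resize(np.hstack([a,b]),None,fx=2.2,fy=2.2))
"
```

```text
(no output)
```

View pics/c31.png

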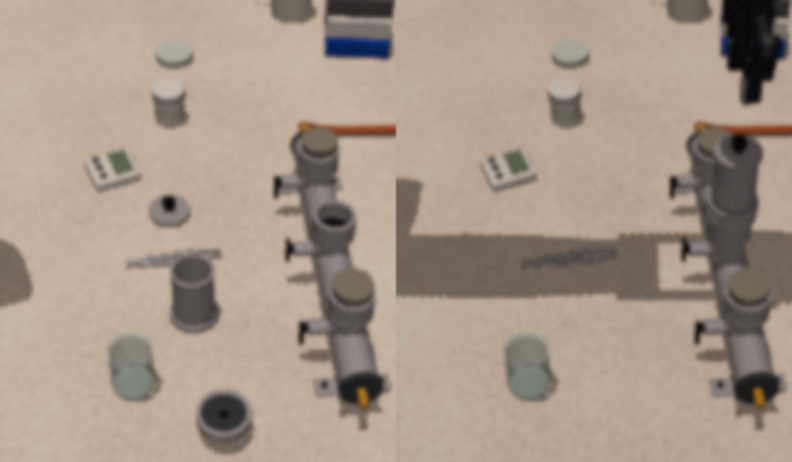

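View pics/t31.png

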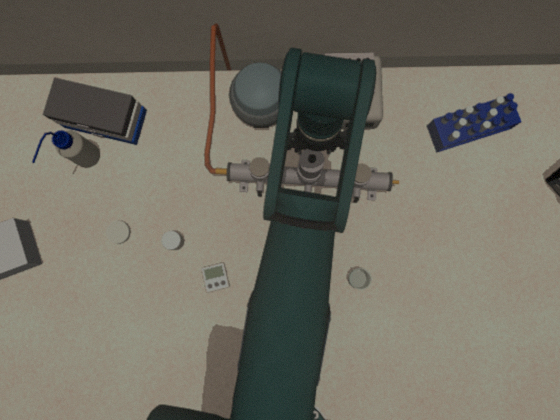

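In the before/after pair, the petri dish, jar, timer, forceps and beaker are all at the same pixels. The stack stands upright on the middle socket.

```bash
python3 -c "
from h import *
print(job.finish_job())"
```

```text
the job is handed in; nothing more can be done
None
```

The filter holder is built on the middle socket in the order asked (head, support disc, funnel, lid), and the job is handed in at about 40 s.

**Seating:** Each piece first met resistance within 0.2 mm of the height I had worked out for it, at about 4–6 N. I released each one only after that contact.

**Final pictures:** The stack stands upright with the lid flat and centred, and the gripper is clear above it. The petri dish, jar, timer, forceps and beaker are at the same pixels as at the start.

**What failed or disagreed:**
- **Finger tips:** The shut tips ended about 40 mm short of the reported TCP, not at it. My first grasp of the head therefore closed empty inside its recess. I found the offset by touching bare bench (about 21 N at most) and used it for every grasp after that.
- **Wrist camera scale:** Objects measured about 3–4% smaller in the wrist camera than the calibration predicted. I placed pieces by relative offsets, so this largely cancelled.
- **Top camera:** It put the socket about 4 mm and the funnel about 7 mm away from where the wrist camera did; I went by the wrist camera.
- **Gripper opening:** The opening read 2–4 mm under the true width on the head, disc and knob. All three grips held without slipping.

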